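# Set the tilting bulb-nest stand in the fence corner and hold its frame upright

### The arm

A 6-joint arm with a two-finger parallel gripper is mounted at the origin on the work surface. World frame = base frame: x ahead of the robot, y to its left, z up, the work surface at z = 0. Lengths are in mm, angles in rad, forces in N, time in s.
With the tool pointing down it reaches from about 300 to 750 mm from the base axis. Payload 8.5 kg.
Tool frame: the origin (TCP) lies at the very end of the fingers, on their centre line; the grasp point (between the pads) lies 19 mm behind it; y points along the fingers, x is the direction in which the jaws open and shut, and the axes are right-handed (so a half turn about y gives the same grasp; the last joint's range is limited). The gripper opens to 85 mm and grips with 20 to 120 N. Pads are 22 mm wide; open, the fingers measure 114 mm over their backs; the gripper's body (76 mm by 85 mm) begins 54 mm behind the grasp point. The pads swing forward as they close: fully open they stand 13 mm farther back than shut.
Start: joints at [0.995, 0.381, 1.297, -0, 1.464, -0.215], TCP at [194.153, 514.573, 209.522] pointing down, gripper open.
Joint ranges: [-3.11, 3.11], [-0.89, 2.33], [0.22, 2.48], [-1.42, 4.56], [0.17, 2.85], [-2.88, 2.88]. Speed limits (rad/s): [2.39, 2.39, 3.14, 3.14, 3.14, 3.14].

### API

Orientations are given as a unit quaternion [x, y, z, w].
In Python, from plant import manip gives the robot as it stands. The module is installed in compiled form; this text tells all that it offers.
- The arm moves only by the tool carry_out, never from a script. Its argument "targets" is a list of rows, each an object with "rot": the turn, a rotation vector about the world's x, y, z scaled (see below), a list of three; "offset": the shift along the world's x, y, z scaled (see below), a list of three; "fingers": the opening, from 0 (shut) to 1 (fully open). In form: [{"rot": [wx, wy, wz], "offset": [x, y, z], "fingers": fingers}, ...]. A call has 1 to 20 rows; each row shifts and turns the pose as measured when the row begins; what a row does not reach is not made up. The controller multiplies each number of a shift by 0.02 m and each number of a turn by 0.12 rad. A row lasts 1/10 s, in which the tool goes at most 50 mm and 8.59 degrees, less where a joint would pass 70% of its speed; a pose out of reach is approached as far as the arm can. A call with a number of a shift or a turn outside -1 to 1 is refused whole. A call with a gripper value outside its range is refused whole. The fingers move at their own pace and stop on an object; the grip force is fixed at half the most. Time passes only in rows, so rows that do not move let the fingers close. It gives the time, the measured TCP pose, the force and the opening at its end, in the units of the state.
- manip.sense(): the state, without advancing time (a new reading comes with each control period).
- manip.snapshot(name): name is "scene" or "side" or "wrist"; returns (picture, depth): 384x512x3 uint8, blue, green, red; 384x512 float32, mm along the optical axis (not along the pixel's ray), 0 where there is no reading.
- manip.camera_info(name): a dict with "vfov" (degrees; the focal length in pixels is half the picture's height over the tangent of half this angle, whatever the lens; pixels are square), "cx", "cy" (the principal point, pixels), "extrinsics" (4x4, takes a point from camera to world coordinates). Camera axes: x right, y up, looking along -z (the intrinsics and any distortion apply to the point x, -y, -z); pixel columns grow to the right and rows downward; lengths in mm; the calibration is good to about 2 mm. A picture is of the moment at which its call begins: read the wrist's pose just before it. camera_info takes no time and is no camera call; for the wrist camera it gives the pose at the moment of the call.
- manip.finish_job(): hands the job in, once; it reports no verdict.
The state is a dict: "time_s": time; "joints": joint angles; "qvel": joint speeds; "tau": joint torques, N m; "position": TCP position; "tool_rot": TCP orientation; "wrist_force": force on the tool from outside, world axes, zero at the start; "ft_torque": the same for the moment, N m; "finger_gap": finger opening in mm.
Only numpy, scipy, OpenCV 4.12 (cv2) and the standard library are available. Lean on these libraries where they do the work, as an engineer would, in place of code of your own. Each camera call takes 0.05 s, during which the arm holds its last target.

### The job

Push the grey base plate of the bulb-nest stand square and flush into the corner of the aluminium fence, then flip the red kickstand down over its centre so that it snaps down. Then take the blue top bar, bring the frame upright and finish while still holding it there: the frame tips back as soon as it is let go. Do not disturb the spare nest, the bulb or the screwdriver.

Things in the scene. Friction and masses are not known exactly. Their poses are not given: they have to be found in the camera images.
- fence: Fixed L-shaped fence of two aluminium rails, each 20 mm thick and 18 mm high, on the bench. Origin: on the bench, at the spot where the centre of the base plate lies when it is fully home in the corner. The inner face of the far rail (240 mm long, along the fence's y) is at x = +75 mm; the inner face of the side rail (170 mm long, along x) is at y = -100 mm, on the robot's right. The seat is open towards -x and +y.
- stand: Loose stand. Base plate of grey plastic 150 (x) by 200 (y) by 22 mm high; origin at the centre of its underside. Fully home it has the position and the yaw of the fence. Whole stand about 1 kg; low hinge lugs in the middle, up to 52 mm high. The frame with a white nylon hub stands on it and leans to +x; the kickstand sticks out over the -y side.
- frame (a joint): Lean of the frame about its hinge, which runs along the stand's y axis: 0 upright, +0.28 resting on the rear stop, leaning to the stand's +x (away from the robot), where gravity takes it whenever it is not held (about 1 N at the top bar holds it upright; free hinge). Negative: tipping to -x; with the kickstand down its foot then meets the base plate at about -0.07.
- frame_hinge (a point): Point on the frame's hinge axis midway across, 40 mm above the underside of the base plate, 10 mm to +x of its centre.
- frame_bar (a point): Middle of the round blue top bar of the frame, a sleeve that turns freely on a rod, which rides on soft springs (0.15 N/mm) in slots of the uprights, 7 mm up and down: 16 mm diameter, 80 mm long along the stand's y, between two 12 mm aluminium uprights, 150 mm from the hinge axis. Grip it from above with the fingers closing along the stand's x; the frame can swing while the sleeve is held firmly. The white hub (56 mm diameter) begins 45 mm below the bar, on the +x side.
- kickstand (a joint): Swing of the kickstand: 0 folded, sticking out to the stand's -y, 10 degrees above level; 1.80 fully down on its stop. An over-centre spring drives it to whichever end is nearer, with its centre at about 0.85; about 1.5 N at the foot moves it off the folded stop.
- kickstand_pivot (a point): Pivot of the kickstand on the frame's right upright. Its axis is the stand's x axis turned nose-down about the stand's y by 0.32 rad plus the lean of the frame, so the foot swings from -y down and also somewhat towards -x (towards the robot): it is pushed down from above, following it.
- kickstand_foot (a point): Centre of the 20 mm red ball at the free end of the kickstand, a red rod of 14 mm diameter; 84 mm from the pivot. Folded, it overhangs the side of the base plate by about 38 mm, about 130 mm above the bench.
- spare_nest: White nylon cylinder, 66 mm diameter, 105 mm high, standing; origin under its centre. To be left alone.
- bulb: White bulb, 60 mm diameter, 82 mm high, standing on its narrow end; origin under its centre. To be left alone.
- driver: Screwdriver with an orange handle lying on the bench, about 200 mm long along its x; origin under its middle. To be left alone.

How it is judged:
By the outcome, as a careful person would: the job done as asked, in the order asked, and still so for the second after the job is handed in, while the arm keeps its last pose, push and grip.
It also fails if it takes over 72 s, if anything falls off the work surface, if the arm or the gripper's body presses on something with over 40 N, if the wrist force passes 120 N, or if a joint passes its speed limit or range.

## Working session

There is one attempt and no reset: what is moved stays moved. The work goes in short steps, Python scripts to look and compute and a tool call to move; the robot and the scene stay as the last step left them, time stands still between calls to the robot, and variables do not carry over. Pictures are saved under pics/ and viewed, and the job is handed in when it is done.

Besides the shell and the picture viewer there is one more tool, called after "Request:" by a JSON object that holds its "method" and its "body", one argument or row to a line. carry_out: Moves the arm, as the interface text tells. Its arguments: {"type":"object","properties":{"targets":{"type":"array","items":{"type":"object","properties":{"rot":{"type":"array","items":{"type":"number"}},"offset":{"type":"array","items":{"type":"number"}},"fingers":{"type":"number"}}}}},"required":["targets"]}

```bash
mkdir -p pics; cat > h.py <<'E'
import numpy as np, cv2
from plant import manip
def snap(n,f):
    ci=manip.camera_info(n); p,d=manip.snapshot(n)
    cv2.imwrite('pics/'+f+'.png',p); np.savez('pics/'+f+'.npz',p=p,d=d,E=np.array(ci['extrinsics']),v=ci['vfov'],cx=ci['cx'],cy=ci['cy'])
    return p,d,ci
def load(f):
    z=np.load('pics/'+f+'.npz'); return z
def world(z,u,v,dep=None):
    d=z['d']; f=d.shape[0]/2/np.tan(np.radians(float(z['v']))/2)
    u=np.asarray(u);v=np.asarray(v)
    if dep is None: dep=d[v.astype(int),u.astype(int)]
    c=np.stack([(u-z['cx'])/f*dep,-(v-z['cy'])/f*dep,-dep,np.ones_like(dep)],-1)
    return (c@z['E'].T)[...,:3]
def cloud(z):
    v,u=np.mgrid[0:z['d'].shape[0],0:z['d'].shape[1]]
    return world(z,u,v)
def onplane(z,u,v,h):
    a=world(z,u,v,np.float64(100.)); o=z['E'][:3,3]; r=a-o
    return o+r*(h-o[2])/r[2]
E
python3 - <<'E'
from h import *
print(manip.sense())
for n in ['scene','side','wrist']:
    p,d,ci=snap(n,n+'0'); print(n,{k:(np.round(v,3).tolist() if k=='extrinsics' else v) for k,v in ci.items()})
E
```

```text
{'time_s': 0.0, 'joints': array([ 9.94714377e-01,  3.81193120e-01,  1.29829580e+00,  8.50217739e-06,
        1.46362127e+00, -2.15352634e-01]), 'qvel': array([ 0.00107279,  0.00045844, -0.00105501,  0.00022946, -0.0001267 ,
        0.00048766]), 'tau': array([ 5.39725806e-04, -4.48442674e+01, -2.31285793e+01, -5.75484910e-05,
        4.57747039e-03, -2.56284108e-05]), 'position': array([193.96105325, 514.29582701, 208.90154601]), 'tool_rot': array([ 0.58178441,  0.40169718, -0.40269207, -0.58138229]), 'wrist_force': array([-0.24262141,  0.53579328,  0.18874645]), 'ft_torque': array([0.05099249, 0.0179042 , 0.0141407 ]), 'finger_gap': 85.28704027968129}
scene {'vfov': 42.87819965194755, 'cx': 260.6671718950422, 'cy': 187.02723599791344, 'extrinsics': [[-0.889, -0.357, 0.287, 1022.567], [0.457, -0.715, 0.528, 752.62], [0.017, 0.601, 0.799, 1219.776], [0.0, 0.0, 0.0, 1.0]]}
side {'vfov': 45.77681824127757, 'cx': 262.0395399864039, 'cy': 193.5801906335421, 'extrinsics': [[0.999, 0.034, -0.03, 622.571], [-0.045, 0.728, -0.684, -939.945], [-0.001, 0.685, 0.729, 1170.64], [0.0, 0.0, 0.0, 1.0]]}
wrist {'vfov': 66.50986468039471, 'cx': 259.08606663398615, 'cy': 192.5853309349509, 'extrinsics': [[0.353, -0.899, -0.261, 127.701], [0.936, 0.339, 0.1, 540.5], [-0.001, -0.279, 0.96, 374.638], [0.0, 0.0, 0.0, 1.0]]}
```

View pics/scene0.png

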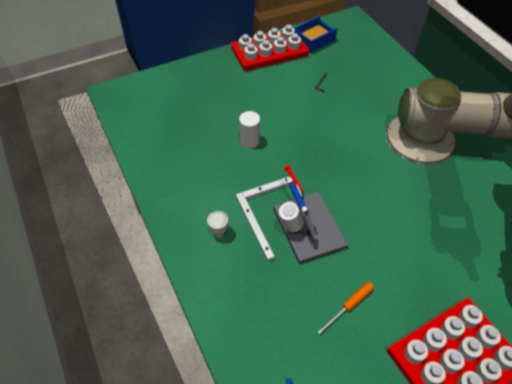

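View pics/side0.png

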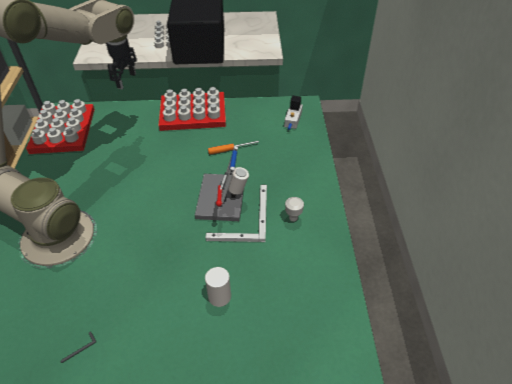

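View pics/wrist0.png

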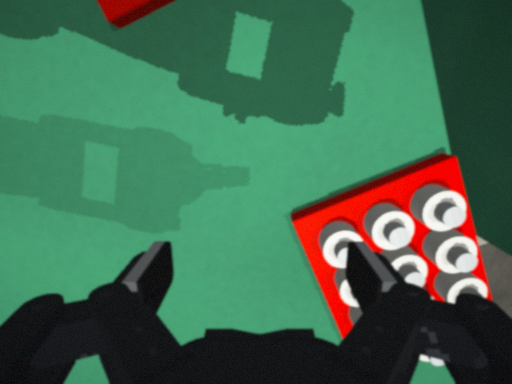

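The scene and side views show the plate beside the fence, at about (310,228) in scene and (220,197) in side. The fence corner is at (240,196) in scene and (264,239) in side. Next I'll measure.

```bash
cat > m.py <<'E'
from h import *
import sys
def meas(n,f):
    z=load(f); p=z['p']; hsv=cv2.cvtColor(p,cv2.COLOR_BGR2HSV); W=cloud(z); ok=z['d']>0
    H,S,V=[hsv[...,i].astype(int) for i in range(3)]
    X,Y,Z=W[...,0],W[...,1],W[...,2]
    roi=ok&(X>300)&(X<850)&(Y>-330)&(Y<330)
    def rect(m,name):
        m=m.astype(np.uint8); k,l,s,c=cv2.connectedComponentsWithStats(m)
        for i in range(1,k):
            if s[i,4]<25: continue
            q=l==i; r=cv2.minAreaRect(np.stack([X[q],Y[q]],-1).astype(np.float32))
            print(n,name,s[i,4],'px',np.round(c[i]),'mean',np.round(W[q].mean(0),1),'z5-95',np.round(np.percentile(Z[q],[5,95]),1),'rect',np.round(r[0],1),np.round(r[1],1),round(r[2],1))
    rect(roi&(S<60)&(V<140)&(Z>15)&(Z<29),'plate')
    rect(roi&(S<60)&(V>150)&(Z>10)&(Z<26),'fence')
    rect(roi&(S>120)&(H>105)&(H<130)&(V>90)&(Z>60),'blue')
    rect(roi&(S>120)&((H<5)|(H>172))&(V>80)&(Z>60),'red')
    rect(roi&(S>120)&(H>5)&(H<20)&(V>100),'orange')
    rect(roi&(S<60)&(V>120)&(Z>50),'white')
if __name__=='__main__':
    for a in sys.argv[1:]: meas(a,a)
E
python3 m.py scene0 side0
```

```text
scene0 plate 54 px [249. 142.] mean [ 541.9 -221.    22.2] z5-95 [16.1 28.3] rect [ 541.  -223.3] [24.4 59.7] 65.5
scene0 plate 2091 px [315. 231.] mean [524.3 169.5  20.4] z5-95 [16.4 24.7] rect [528.8 145.3] [202.4 152.6] 83.2
scene0 fence 672 px [258. 213.] mean [642.3  37.4  16.7] z5-95 [12.7 20.9] rect [599.8  72.7] [242.7 163.8] 86.0
scene0 blue 144 px [297. 195.] mean [580.4 136.7 187.8] z5-95 [183.2 193.4] rect [571.2 135.2] [81.  33.1] 81.6
scene0 red 101 px [292. 176.] mean [533.5  37.1 130.1] z5-95 [123.4 136.8] rect [533.4  44.5] [90.1 13.5] 89.2
scene0 white 253 px [249. 119.] mean [ 531.6 -242.8  103.1] z5-95 [ 99.3 106.6] rect [ 531.2 -243.4] [67.  63.6] 37.8
scene0 white 294 px [289. 211.] mean [601.4 137.7 129.3] z5-95 [121.1 136.4] rect [593.8 136.5] [54.9 66.2] 88.6
scene0 white 302 px [217. 220.] mean [773.5  45.4  78.2] z5-95 [71.4 83.6] rect [771.6  42.2] [58.1 57.7] 33.9
side0 plate 1299 px [217. 200.] mean [514.2 117.3  22.8] z5-95 [18.  27.1] rect [527.  141.4] [207.9 150.5] 83.5
side0 plate 53 px [220. 301.] mean [ 531.  -272.3   21.2] z5-95 [15.7 27.7] rect [ 531.2 -270.1] [60.7 24.5] 4.3
side0 fence 547 px [249. 223.] mean [623.5  15.7  19.3] z5-95 [15.4 23.4] rect [584.8  71.8] [242.8 189.2] 85.9
side0 blue 71 px [233. 159.] mean [577.9 138.8 190.1] z5-95 [173.2 196.3] rect [575.9 140.2] [80.6 22.4] 89.5
side0 red 81 px [219. 197.] mean [531.   29.2 132.5] z5-95 [123.4 141. ] rect [531.   39.8] [96.8 15.9] 88.9
side0 white 240 px [239. 176.] mean [593.  122.1 128.1] z5-95 [ 83.3 193.2] rect [589.8 124.8] [83.6 53.7] 39.4
side0 white 26 px [223. 181.] mean [542.5  94.8 132.7] z5-95 [126.7 143.3] rect [542.9 123.1] [ 19.7 107.7] 0.1
side0 white 203 px [294. 203.] mean [770.2  35.7  80.3] z5-95 [74.2 85.9] rect [770.6  40.2] [58.2 55.7] 88.8
side0 white 506 px [218. 280.] mean [ 531.5 -253.6   99.8] z5-95 [ 63.7 109.2] rect [ 530.  -247.1] [64.2 67.5] 5.9
```

```bash
cat > fit.py <<'E'
from h import *
import sys
def edges(f):
    z=load(f); p=z['p']; hsv=cv2.cvtColor(p,cv2.COLOR_BGR2HSV).astype(int); W=cloud(z); ok=z['d']>0
    X,Y,Z=np.moveaxis(W,-1,0); roi=ok&(X>300)&(X<850)&(Y>-150)&(Y<330)
    v,u=np.mgrid[0:384,0:512]
    out={}
    for name,m,h in (('fence',roi&(hsv[...,1]<60)&(hsv[...,2]>150)&(Z>9)&(Z<27),18.),('plate',roi&(hsv[...,1]<70)&(hsv[...,2]<140)&(Z>15)&(Z<29),22.)):
        k,l,s,c=cv2.connectedComponentsWithStats(m.astype(np.uint8)); q=l==1+np.argmax(s[1:,4])
        P=onplane(z,u[q].astype(float),v[q].astype(float),h)[:,:2]
        out[name]=P
        r=cv2.minAreaRect(P.astype(np.float32)); print(f,name,np.round(r[0],1),np.round(r[1],1),round(r[2],2))
    P=out['fence']; r=cv2.minAreaRect(P.astype(np.float32))
    a=np.radians(r[2] if r[1][0]>r[1][1] else r[2]-90); a-=np.pi/2 if a>0.8 else 0
    # side rail / far rail: centre lines by robust fit
    ex=np.array([np.cos(a),np.sin(a)]); ey=np.array([-ex[1],ex[0]])
    A=P@ex; B=P@ey
    far=A>np.percentile(A,98)-24; 
    side=(B<np.percentile(B,2)+24)
    for nm,s_ in (('far',far&~side),('side',side&~far)):
        vx,vy,x0,y0=cv2.fitLine(P[s_].astype(np.float32),cv2.DIST_HUBER,0,.01,.01).ravel()
        print(f,nm,s_.sum(),'dir',round(np.degrees(np.arctan2(vy,vx)),2),'pt',round(x0,1),round(y0,1))
for f in sys.argv[1:]: edges(f)
E
python3 fit.py scene0 side0
python3 - <<'E'
from h import *
from scipy.spatial.transform import Rotation as R
s=manip.sense(); print(np.round(R.from_quat(s['tool_rot']).as_matrix(),3))
E
```

```text
[[ 0.353 -0.001 -0.936]
 [ 0.936 -0.001  0.353]
 [-0.001 -1.     0.   ]]Traceback (most recent call last):
  File "fit.py", line 23, in <module>
    for f in sys.argv[1:]: edges(f)
                           ~~~~~^^^
  File "fit.py", line 10, in edges
    P=onplane(z,u[q].astype(float),v[q].astype(float),h)[:,:2]
      ~~~~~~~^^^^^^^^^^^^^^^^^^^^^^^^^^^^^^^^^^^^^^^^^^^
  File "h.py", line 19, in onplane
    a=world(z,u,v,np.float64(100.)); o=z['E'][:3,3]; r=a-o
  File "h.py", line 13, in world
    c=np.stack([(u-z['cx'])/f*dep,-(v-z['cy'])/f*dep,-dep,np.ones_like(dep)],-1)
    raise ValueError('all input arrays must have the same shape')
ValueError: all input arrays must have the same shape
```

```bash
sed -i 's/^    a=world(z,u,v,np.float64(100.)); o=z\[.E.\]\[:3,3\]; r=a-o/    u=np.asarray(u,float);a=world(z,u,np.asarray(v,float),np.full(u.shape,100.)); o=z["E"][:3,3]; r=a-o/; s/return o+r\*(h-o\[2\])\/r\[2\]/return o+r*((h-o[2])\/r[...,2])[...,None]/' h.py
python3 fit.py scene0 side0
```

```text
scene0 fence [599.6  74. ] [239.  163.1] 85.81
scene0 plate [530.9 146.7] [202.4 151.1] 83.56
scene0 far 407 dir 86.17 pt 673.0 87.1
scene0 side 216 dir -3.99 pt 580.2 -34.6
side0 fence [584.7  72.2] [237.2 189.2] 85.94
side0 plate [527.4 138.3] [209.4 150.3] 83.38
side0 far 265 dir 85.73 pt 670.0 74.0
side0 side 239 dir -3.01 pt 565.8 -35.0
```

```bash
python3 - <<'E'
from h import *
z=load('wrist0'); W=cloud(z); d=z['d']
m=(d>0)&(d<300)
print(m.sum()); q=W[m]; print(np.percentile(q[:,2],[0,1,5,50]))
lo=m&(W[...,2]<240)
print(lo.sum())
from scipy.spatial.transform import Rotation as R
s=manip.sense(); L=(W[lo]-s['position'])@R.from_quat(s['tool_rot']).as_matrix()
for sgn in (1,-1):
    k=L[:,0]*sgn>0; print(k.sum(), np.percentile(L[k],[1,50,99],axis=0).round(1).tolist())
E
```

```text
40397
[ 31.82029777 251.26981884 264.84489983 307.53816547]
27Traceback (most recent call last):
  File "<stdin>", line 10, in <module>
    return _quantile_unchecked(
        a, q, axis, out, overwrite_input, method, keepdims, weights)
    return _ureduce(a,
                    func=_quantile_ureduce_func,
    ...<5 lines>...
                    overwrite_input=overwrite_input,
                    method=method)
    r = func(a, **kwargs)
    result = _quantile(arr,
                       quantiles=q,
    ...<2 lines>...
                       out=out,
                       weights=wgt)
    slices_having_nans = np.isnan(arr[-1, ...])
                                  ~~~^^^^^^^^^
IndexError: index -1 is out of bounds for axis 0 with size 0
```

Request:
{"method": "carry_out", "body": {
  "targets": [
    {"rot": [0, 0, 0.135], "offset": [0.61, -1, 0], "fingers": 0.5},
    {"rot": [0, 0, 0.135], "offset": [0.61, -1, 0], "fingers": 0.5},
    {"rot": [0, 0, 0.135], "offset": [0.61, -1, 0], "fingers": 0.5},
    {"rot": [0, 0, 0.135], "offset": [0.61, -1, 0], "fingers": 0.5},
    {"rot": [0, 0, 0.135], "offset": [0.61, -1, 0], "fingers": 0.5},
    {"rot": [0, 0, 0.135], "offset": [0.61, -1, 0], "fingers": 0.5},
    {"rot": [0, 0, 0.135], "offset": [0.61, -1, 0], "fingers": 0.5},
    {"rot": [0, 0, 0.135], "offset": [0.61, -1, 0], "fingers": 0.5},
    {"rot": [0, 0, 0.135], "offset": [0.61, -1, 0], "fingers": 0.5},
    {"rot": [0, 0, 0.135], "offset": [0.61, -1, 0], "fingers": 0.5},
    {"rot": [0, 0, 0.135], "offset": [0.61, -1, 0], "fingers": 0.5},
    {"rot": [0, 0, 0.135], "offset": [0.61, -1, 0], "fingers": 0.5},
    {"rot": [0, 0, 0.135], "offset": [0.61, -1, 0], "fingers": 0.5},
    {"rot": [0, 0, 0.135], "offset": [0.61, -1, 0], "fingers": 0.5},
    {"rot": [0, 0, 0.135], "offset": [0.61, -1, 0], "fingers": 0.5},
    {"rot": [0, 0, 0.135], "offset": [0.61, -1, 0], "fingers": 0.5},
    {"rot": [0, 0, 0.135], "offset": [0.61, -1, 0], "fingers": 0.5},
    {"rot": [0, 0, 0.135], "offset": [0.61, -1, 0], "fingers": 0.5}
  ]
}}

```text
time_s: 1.95
position: [417.1, 139.9, 205.6]
tool_rot: [0.513, 0.484, -0.49, -0.513]
wrist_force: [-0.3, -0.3, -0.1]
finger_gap: 42.4
```

```bash
python3 - <<'E'
from h import *
from scipy.spatial.transform import Rotation as R
s=manip.sense(); Rm=R.from_quat(s['tool_rot']).as_matrix(); print(s['position'],np.round(Rm,3), np.degrees(np.arctan2(Rm[1,0],Rm[0,0])))
snap('wrist','wrist1'); z=load('wrist1'); W=cloud(z); d=z['d']
L=(W-s['position'])@Rm
m=(d>0)&(d<230)
q=L[m]; print(m.sum())
for v,u in ((240,180),(240,200),(240,330),(245,215),(260,200)): print(u,v,d[v,u],L[v,u].round(1))
k=q[q[:,1]>-80]; print(np.histogram(k[:,1],bins=np.arange(-80,20,5)))
E
```

```text
[417.11728247 139.87766067 205.61477505] [[ 0.052 -0.006 -0.999]
 [ 0.999 -0.006  0.052]
 [-0.006 -1.     0.006]] 87.00572198716368
41484
180 240 405.2997 [-108.7  205.2 -105.1]
200 240 380.3389 [-75.9 182.4 -94.3]
330 240 378.5515 [ 92.5 180.8 -93.5]
215 245 139.42131 [-20.1 -38.7   8.2]
200 260 119.097885 [-23.1 -58.9  11.5]
(array([3172, 1221,  530,  811,  400,  508,  447,  395,  368,  289,  123,
          6,    0,    0,    0,    0,    0,    0,    0]), array([-80, -75, -70, -65, -60, -55, -50, -45, -40, -35, -30, -25, -20,
       -15, -10,  -5,   0,   5,  10,  15]))
```

View pics/wrist1.png

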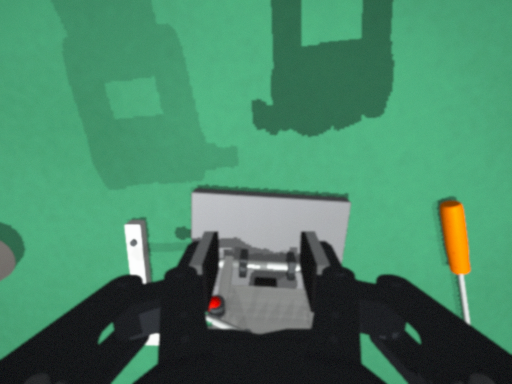

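The wrist picture shows the plate edge at rows 190-230 below the fingers, the orange driver clear at (455,240), and the red foot at (215,302). I'm going down beside the -x face.

Request:
{"method": "carry_out", "body": {
  "targets": [
    {"rot": [0, 0, -0.015], "offset": [-0.02, 0.05, -1], "fingers": 0.5},
    {"rot": [0, 0, -0.015], "offset": [-0.02, 0.05, -1], "fingers": 0.5},
    {"rot": [0, 0, -0.015], "offset": [-0.02, 0.05, -1], "fingers": 0.5},
    {"rot": [0, 0, -0.015], "offset": [-0.02, 0.05, -1], "fingers": 0.5},
    {"rot": [0, 0, -0.015], "offset": [-0.02, 0.05, -1], "fingers": 0.5},
    {"rot": [0, 0, -0.015], "offset": [-0.02, 0.05, -1], "fingers": 0.5},
    {"rot": [0, 0, -0.015], "offset": [-0.02, 0.05, -1], "fingers": 0.5},
    {"rot": [0, 0, -0.015], "offset": [-0.02, 0.05, -1], "fingers": 0.5},
    {"rot": [0, 0, -0.015], "offset": [-0.02, 0.05, -0.6], "fingers": 0.5},
    {"rot": [0, 0, -0.015], "offset": [-0.02, 0.05, -0.5], "fingers": 0.5}
  ]
}}

```text
time_s: 3.0
position: [415.0, 147.2, 17.2]
tool_rot: [0.52, 0.478, -0.483, -0.518]
wrist_force: [0.3, 0.3, -0.3]
finger_gap: 42.5
```

```bash
python3 - <<'E'
from h import *
from scipy.spatial.transform import Rotation as R
s=manip.sense(); Rm=R.from_quat(s['tool_rot']).as_matrix(); print(s['position'],s['wrist_force'], np.degrees(np.arctan2(Rm[1,0],Rm[0,0])))
p,d,c=snap('side','side1')
cv2.imwrite('pics/side1c.png',cv2.resize(p[110:260,140:310],None,fx=4,fy=4,interpolation=cv2.INTER_CUBIC))
z=load('side1'); W=cloud(z); m=(d>0)&(abs(W[...,0]-s['position'][0])<20)&(abs(W[...,1]-s['position'][1])<70)&(W[...,2]>8)
print(np.histogram(W[m][:,2],bins=np.arange(0,120,8)))
E
```

```text
[414.97537905 147.18873438  17.17353637] [ 0.2654814   0.33722166 -0.2952406 ] 85.61395920748036
(array([ 0,  3,  0,  0,  0, 10, 13, 14, 12,  8,  5, 13, 19, 19]), array([  0,   8,  16,  24,  32,  40,  48,  56,  64,  72,  80,  88,  96,
       104, 112]))
```

View pics/side1c.png

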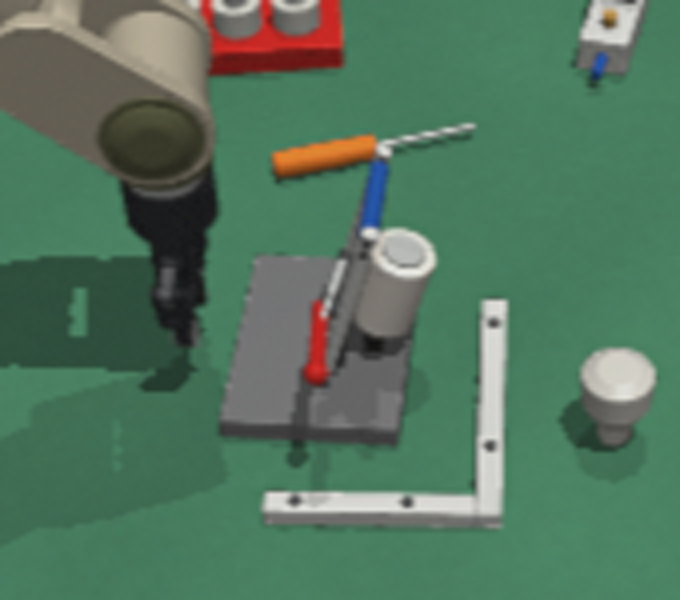

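```bash
python3 - <<'E'
from h import *
z=load('side1')
for (u,v) in ((187,196),(187,194)):
  for h in (0,10,20,30,40): print(u,v,h,onplane(z,float(u),float(v),h).round(1))
  print(world(z,np.array(u),np.array(v)))
E
```

```text
187 196 0 [406.8 160.4   0. ]
187 196 10 [408.7 151.   10. ]
187 196 20 [410.5 141.6  20. ]
187 196 30 [412.4 132.2  30. ]
187 196 40 [414.2 122.8  40. ]
[416.54213569 110.94506492  52.64419389]
187 194 0 [406.2 170.1   0. ]
187 194 10 [408.  160.6  10. ]
187 194 20 [409.9 151.2  20. ]
187 194 30 [411.7 141.7  30. ]
187 194 40 [413.6 132.2  40. ]
[417.66246759 111.25787919  62.07095726]
```

Request:
{"method": "carry_out", "body": {
  "targets": [
    {"rot": [0, 0, 0.03], "offset": [0, 0.1, -0.3], "fingers": 0.5},
    {"rot": [0, 0, 0], "offset": [0, 0, -0.3], "fingers": 0.5},
    {"rot": [0, 0, 0], "offset": [0, 0, -0.2], "fingers": 0.5}
  ]
}}

```text
time_s: 3.35
position: [414.5, 149.6, -0.5]
tool_rot: [0.519, 0.479, -0.484, -0.517]
wrist_force: [-0.3, -0.1, 0.2]
finger_gap: 42.9
```

```bash
python3 - <<'E'
from h import *
s=manip.sense(); print(s['position'],s['wrist_force'])
p,d,c=snap('scene','scene1')
cv2.imwrite('pics/scene1c.png',cv2.resize(p[140:290,200:400],None,fx=4,fy=4,interpolation=cv2.INTER_CUBIC))
E
```

```text
[414.48650523 149.61583543  -0.46844978] [-0.28133671 -0.09430649  0.24268761]
```

View pics/scene1c.png

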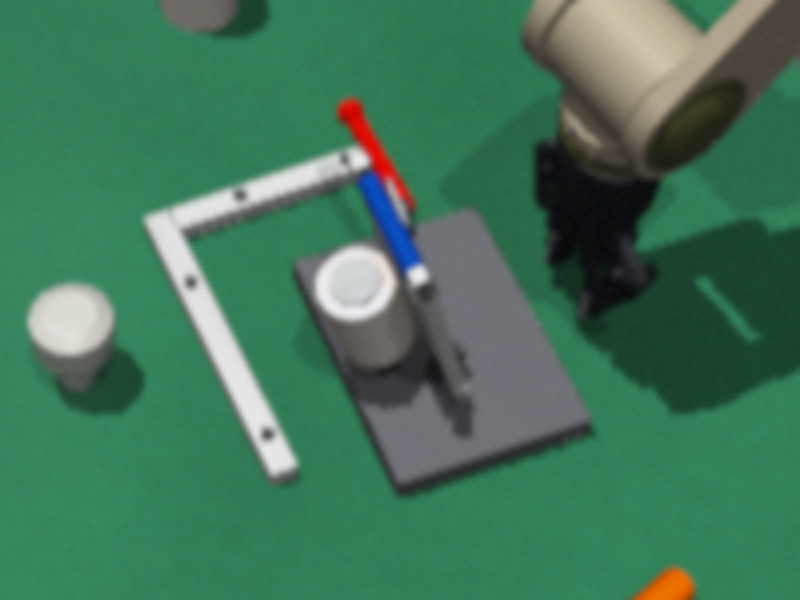

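Request:
{"method": "carry_out", "body": {
  "targets": [
    {"rot": [0, 0, 0], "offset": [0, 0, -0.2], "fingers": 0.5},
    {"rot": [0, 0, 0], "offset": [0, 0, 0], "fingers": 0.5}
  ]
}}

```text
time_s: 3.6
position: [414.5, 149.5, -5.0]
tool_rot: [0.519, 0.479, -0.484, -0.517]
wrist_force: [-0.6, -0.5, 0.8]
finger_gap: 42.5
```

Request:
{"method": "carry_out", "body": {
  "targets": [
    {"rot": [0, 0, 0], "offset": [0, 0, -0.2], "fingers": 0.5},
    {"rot": [0, 0, 0], "offset": [0, 0, 0], "fingers": 0.5}
  ]
}}

```text
time_s: 3.8
position: [414.7, 149.5, -9.1]
tool_rot: [0.519, 0.479, -0.484, -0.517]
wrist_force: [-0.5, 0.0, 0.5]
finger_gap: 42.8
```

Request:
{"method": "carry_out", "body": {
  "targets": [
    {"rot": [0, 0, 0.01], "offset": [0.4, -0.03, 0], "fingers": 0.5},
    {"rot": [0, 0, 0.01], "offset": [0.4, -0.03, 0], "fingers": 0.5},
    {"rot": [0, 0, 0], "offset": [0.4, -0.03, 0], "fingers": 0.5},
    {"rot": [0, 0, 0], "offset": [0.4, -0.03, 0], "fingers": 0.5},
    {"rot": [0, 0, 0], "offset": [0.4, -0.03, 0], "fingers": 0.5},
    {"rot": [0, 0, 0], "offset": [0.4, -0.03, 0], "fingers": 0.5}
  ]
}}

```text
time_s: 4.4
position: [454.8, 145.2, -9.6]
tool_rot: [-0.512, -0.472, 0.492, 0.523]
wrist_force: [-15.9, 0.2, 13.0]
finger_gap: 42.9
```

```bash
cat > look.py <<'E'
from h import *
import sys
from scipy.spatial.transform import Rotation as R
n,f,a,b,c_,d_=sys.argv[1],sys.argv[2],*map(int,sys.argv[3:7])
s=manip.sense(); Rm=R.from_quat(s['tool_rot']).as_matrix(); print(s['time_s'],s['position'].round(1),s['wrist_force'].round(2),s['finger_gap'].round(1),'toolx yaw',np.degrees(np.arctan2(Rm[1,0],Rm[0,0])).round(2), 'tooly',Rm[:,1].round(3))
p,d,c=snap(n,f)
cv2.imwrite('pics/'+f+'c.png',cv2.resize(p[a:b,c_:d_],None,fx=4,fy=4,interpolation=cv2.INTER_CUBIC))
E
python3 look.py scene scene2 140 290 200 400; python3 fit.py scene2
```

```text
Traceback (most recent call last):
  File "look.py", line 5, in <module>
    s=manip.sense(); Rm=R.from_quat(s['tool_rot']).as_matrix(); print(s['time_s'],s['position'].round(1),s['wrist_force'].round(2),s['finger_gap'].round(1),'toolx yaw',np.degrees(np.arctan2(Rm[1,0],Rm[0,0])).round(2), 'tooly',Rm[:,1].round(3))
                                                                                                                                   ^^^^^^^^^^^^^^^^^^^^^
AttributeError: 'float' object has no attribute 'round'
Traceback (most recent call last):
  File "fit.py", line 23, in <module>
    for f in sys.argv[1:]: edges(f)
                           ~~~~~^^^
  File "fit.py", line 4, in edges
    z=load(f); p=z['p']; hsv=cv2.cvtColor(p,cv2.COLOR_BGR2HSV).astype(int); W=cloud(z); ok=z['d']>0
  File "h.py", line 8, in load
    z=np.load('pics/'+f+'.npz'); return z
FileNotFoundError: [Errno 2] No such file or directory: 'pics/scene2.npz'
```

```bash
sed -i "s/s\['finger_gap'\].round(1)/round(s['finger_gap'],1)/" look.py; python3 look.py scene scene2 140 290 200 400; python3 fit.py scene2; python3 look.py side side2 110 260 140 310
```

```text
4.4 [454.8 145.2  -9.6] [-15.88   0.24  13.  ] 42.9 toolx yaw 85.92 tooly [-0.031 -0.008 -0.999]
scene2 fence [602.5  74. ] [238.7 159. ] 86.05
scene2 plate [535.1 149. ] [202.5 171.9] 85.38
scene2 far 426 dir 86.19 pt 672.9 85.3
scene2 side 213 dir -3.16 pt 583.9 -35.2
4.45 [456.3 145.1  -9.6] [-7.8  -0.74  3.66] 42.5 toolx yaw 85.92 tooly [-0.029 -0.008 -1.   ]
```

View pics/scene2c.png

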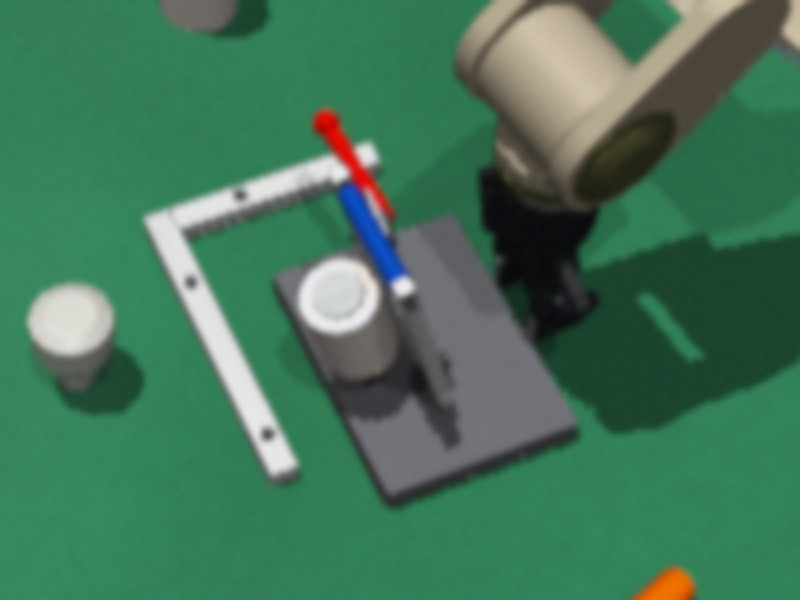

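View pics/side2c.png

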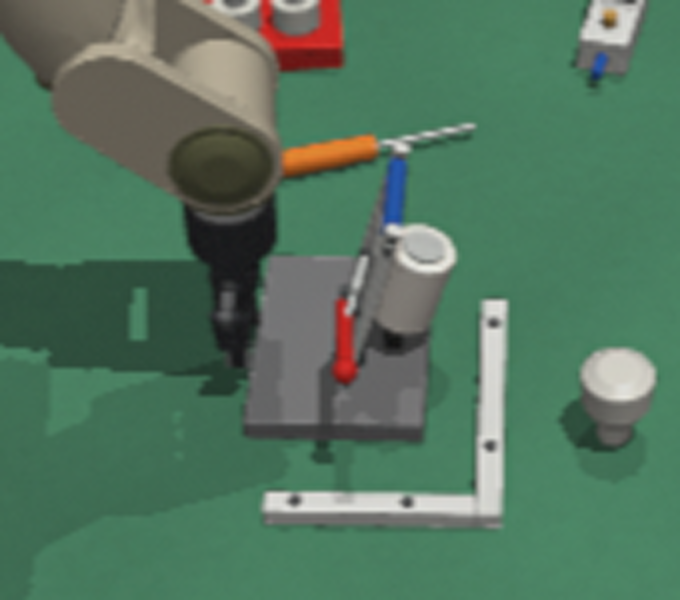

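Request:
{"method": "carry_out", "body": {
  "targets": [
    {"rot": [0, -0.1, 0], "offset": [0.4, -0.03, 0], "fingers": 0.5},
    {"rot": [0, -0.1, 0], "offset": [0.4, -0.03, 0], "fingers": 0.5},
    {"rot": [0, -0.1, 0], "offset": [0.4, -0.03, 0], "fingers": 0.5},
    {"rot": [0, -0.1, 0], "offset": [0.4, -0.03, 0], "fingers": 0.5},
    {"rot": [0, -0.1, 0], "offset": [0.4, -0.03, 0], "fingers": 0.5}
  ]
}}

```text
time_s: 5.0
position: [476.8, 143.1, -10.6]
tool_rot: [-0.515, -0.476, 0.489, 0.518]
wrist_force: [-18.5, 2.8, 15.7]
finger_gap: 42.4
```

```bash
python3 look.py side side3 110 260 140 310;python3 fit.py side3;
```

```text
5.0 [476.8 143.1 -10.6] [-18.54   2.8   15.68] 42.4 toolx yaw 86.05 tooly [-0.016 -0.009 -1.   ]
side3 fence [584.7  72.1] [237.3 189.2] 85.94
side3 plate [561.5 137.4] [207.8 153.8] 87.32
side3 far 264 dir 85.67 pt 669.9 74.2
side3 side 241 dir -2.76 pt 565.8 -34.8
```

View pics/side3c.png

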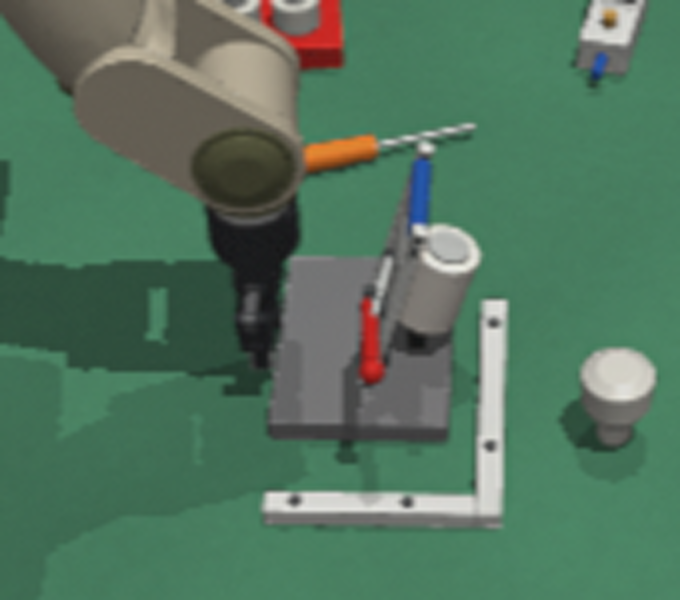

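Request:
{"method": "carry_out", "body": {
  "targets": [
    {"rot": [0, -0.1, 0], "offset": [0.4, -0.03, 0], "fingers": 0.5},
    {"rot": [0, -0.1, 0], "offset": [0.4, -0.03, 0], "fingers": 0.5},
    {"rot": [0, -0.1, 0], "offset": [0.4, -0.03, 0], "fingers": 0.5},
    {"rot": [0, -0.1, 0], "offset": [0.4, -0.03, 0], "fingers": 0.5}
  ]
}}

```text
time_s: 5.45
position: [495.0, 141.5, -11.3]
tool_rot: [0.518, 0.48, -0.486, -0.515]
wrist_force: [-15.8, 0.4, 13.9]
finger_gap: 42.9
```

```bash
python3 look.py side side4 110 260 140 310;python3 fit.py side4;
```

```text
5.45 [495.  141.5 -11.3] [-15.85   0.45  13.91] 42.9 toolx yaw 86.16 tooly [-0.002 -0.009 -1.   ]
side4 fence [584.7  72.1] [237.3 189.2] 85.94
side4 plate [570.2 137. ] [207.8 171.3] 87.32
side4 far 265 dir 85.59 pt 670.1 73.7
side4 side 242 dir -2.91 pt 565.5 -35.0
```

View pics/side4c.png

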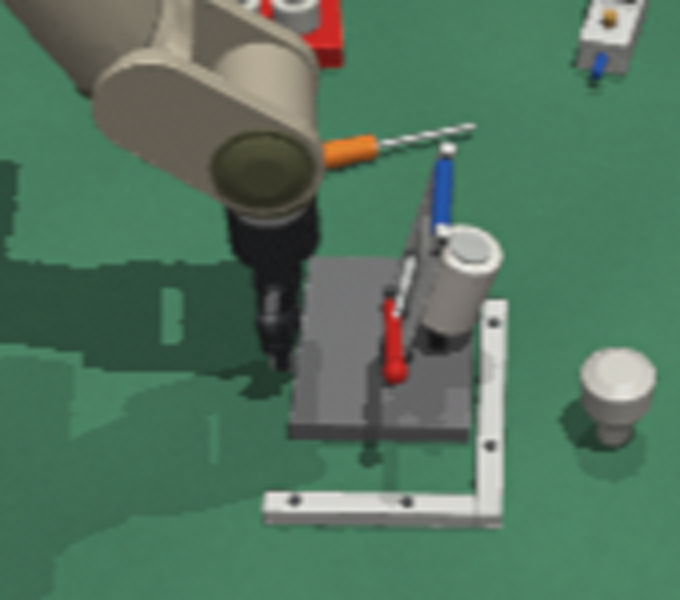

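```bash
python3 - <<'E'
from h import *
print(manip.sense()['joints'].round(2))
for f in ('scene0','side0'):
    z=load(f); hsv=cv2.cvtColor(z['p'],cv2.COLOR_BGR2HSV).astype(int)
    v,u=np.nonzero((hsv[...,0]>5)&(hsv[...,0]<20)&(hsv[...,1]>170)&(hsv[...,2]>120))
    P=onplane(z,u.astype(float),v.astype(float),15.)
    k=(P[:,1]>150)&(P[:,0]>350)&(P[:,0]<800)&(P[:,1]<500); r=cv2.minAreaRect(P[k,:2].astype(np.float32)); print(f,k.sum(),r)
z=load('scene0');print(onplane(z,320.,332.,6.)); z=load('side0');print(onplane(z,258.,142.,6.))
E
```

```text
[ 0.05  0.6   1.68 -0.01  0.87 -1.44]
scene0 330 ((523.1852416992188, 391.4947814941406), (101.75314331054688, 25.23469352722168), 13.295345306396484)
side0 133 ((522.0357666015625, 392.861572265625), (95.45450592041016, 31.427734375), 13.343376159667969)
[663.28467896 428.31077558   6.        ]
[667.5099281  433.20102786   6.        ]
```

Request:
{"method": "carry_out", "body": {
  "targets": [
    {"rot": [0, 0, 0], "offset": [-1, 0.07, 0], "fingers": 0.5},
    {"rot": [0, 0, 0], "offset": [-1, 0.07, 0.3], "fingers": 0.5},
    {"rot": [0, 0, 0], "offset": [-0.2, 0.5, 1], "fingers": 0.5},
    {"rot": [0, 0, -1], "offset": [0, 1, 1], "fingers": 0.5},
    {"rot": [0, 0, -1], "offset": [0, 1, 1], "fingers": 0.5},
    {"rot": [0, 0, -1], "offset": [0, 1, 0.5], "fingers": 0.5},
    {"rot": [0, 0, -1], "offset": [0, 1, 0], "fingers": 0.5},
    {"rot": [0, 0, -1], "offset": [0, 1, 0], "fingers": 0.5},
    {"rot": [0, 0, -1], "offset": [0.5, 1, 0], "fingers": 0.5},
    {"rot": [0, 0, -1], "offset": [1, 0.5, 0], "fingers": 0.5},
    {"rot": [0, 0, -1], "offset": [1, 0, 0], "fingers": 0.5},
    {"rot": [0, 0, -1], "offset": [1, 0, 0], "fingers": 0.5},
    {"rot": [0, 0, -1], "offset": [1, 0, 0], "fingers": 0.5},
    {"rot": [0, 0, -1], "offset": [1, 0, 0], "fingers": 0.5},
    {"rot": [0, 0, -1], "offset": [1, 0, 0], "fingers": 0.5},
    {"rot": [0, 0, -1], "offset": [0.5, 0, 0], "fingers": 0.5}
  ]
}}

```text
time_s: 7.1
position: [603.0, 290.8, 69.5]
tool_rot: [-0.706, 0.044, -0.041, 0.706]
wrist_force: [1.3, 0.2, -0.2]
finger_gap: 42.8
```

```bash
python3 look.py scene scene5 110 310 200 400;python3 fit.py scene5;
```

```text
7.1 [603.  290.8  69.5] [ 1.27  0.16 -0.19] 42.8 toolx yaw -6.86 tooly [-0.003  0.001 -1.   ]
scene5 fence [663.9  53.8] [257.9 104.7] 64.05
scene5 plate [628.4 141.2] [201.3  66.5] 86.44
scene5 far 145 dir 76.31 pt 667.2 -8.8
scene5 side 94 dir -4.29 pt 599.2 -38.3
```

View pics/scene5c.png

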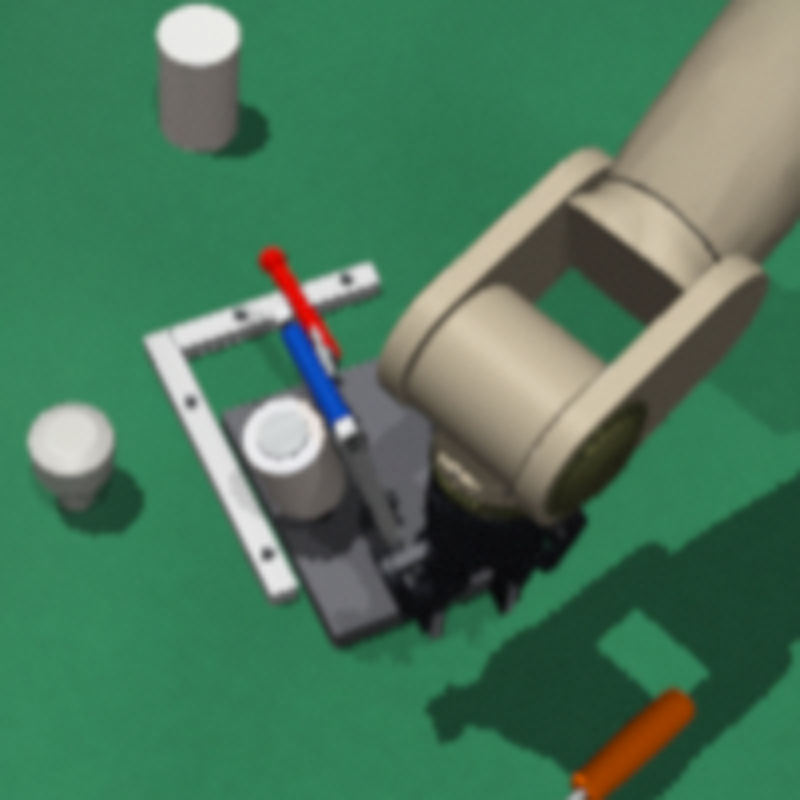

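Request:
{"method": "carry_out", "body": {
  "targets": [
    {"rot": [0, 0, 0.2], "offset": [-0.3, -0.2, -1], "fingers": 0.5},
    {"rot": [0, 0, 0.22], "offset": [-0.3, 0, -1], "fingers": 0.5},
    {"rot": [0, 0, 0], "offset": [0, 0, -1], "fingers": 0.5},
    {"rot": [0, 0, 0], "offset": [0, 0, -0.8], "fingers": 0.5},
    {"rot": [0, 0, 0], "offset": [0, 0, -0.2], "fingers": 0.5}
  ]
}}

```text
time_s: 7.65
position: [593.0, 286.3, -12.5]
tool_rot: [-0.706, 0.022, -0.022, 0.707]
wrist_force: [0.0, -0.0, 0.4]
finger_gap: 42.6
```

```bash
python3 look.py side side5 90 260 140 310
```

```text
7.65 [593.  286.3 -12.5] [ 0.03 -0.04  0.35] 42.6 toolx yaw -3.63 tooly [-0.     0.002 -1.   ]
```

View pics/side5c.png

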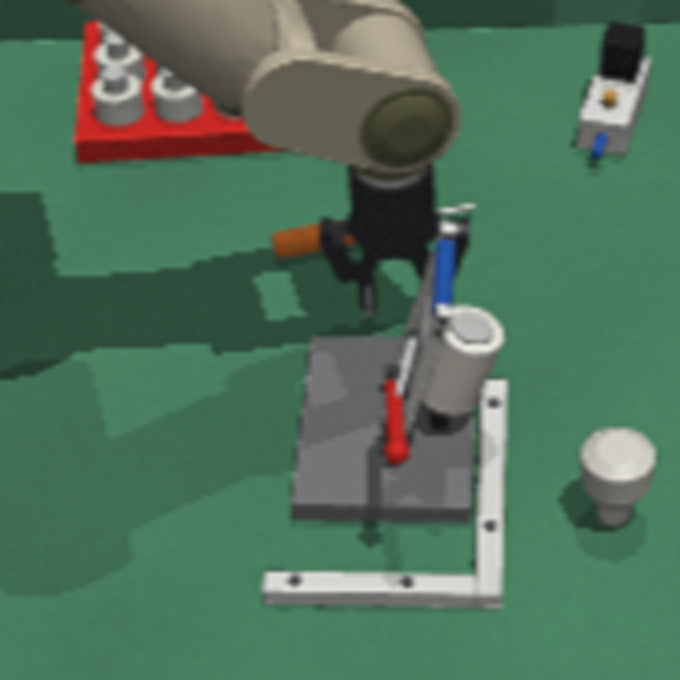

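Request:
{"method": "carry_out", "body": {
  "targets": [
    {"rot": [0, 0, 0], "offset": [-0.1, -1, 0], "fingers": 0.5},
    {"rot": [0, 0, 0], "offset": [-0.03, -0.5, 0], "fingers": 0.5},
    {"rot": [0, 0, 0], "offset": [-0.03, -0.4, 0], "fingers": 0.5},
    {"rot": [0, 0, 0], "offset": [-0.03, -0.4, 0], "fingers": 0.5},
    {"rot": [0.1, 0, 0], "offset": [-0.03, -0.4, 0], "fingers": 0.5},
    {"rot": [0.1, 0, 0], "offset": [-0.03, -0.4, 0], "fingers": 0.5},
    {"rot": [0.1, 0, 0], "offset": [-0.03, -0.4, 0], "fingers": 0.5},
    {"rot": [0.1, 0, 0], "offset": [-0.03, -0.4, 0], "fingers": 0.5}
  ]
}}

```text
time_s: 8.5
position: [587.7, 209.1, -9.3]
tool_rot: [-0.685, 0.019, -0.022, 0.728]
wrist_force: [0.9, 5.4, -2.1]
finger_gap: 42.7
```

```bash
python3 look.py side side6 90 260 140 310
```

```text
8.5 [587.7 209.1  -9.3] [ 0.9   5.42 -2.07] 42.7 toolx yaw -3.29 tooly [ 0.005  0.06  -0.998]
```

View pics/side6c.png

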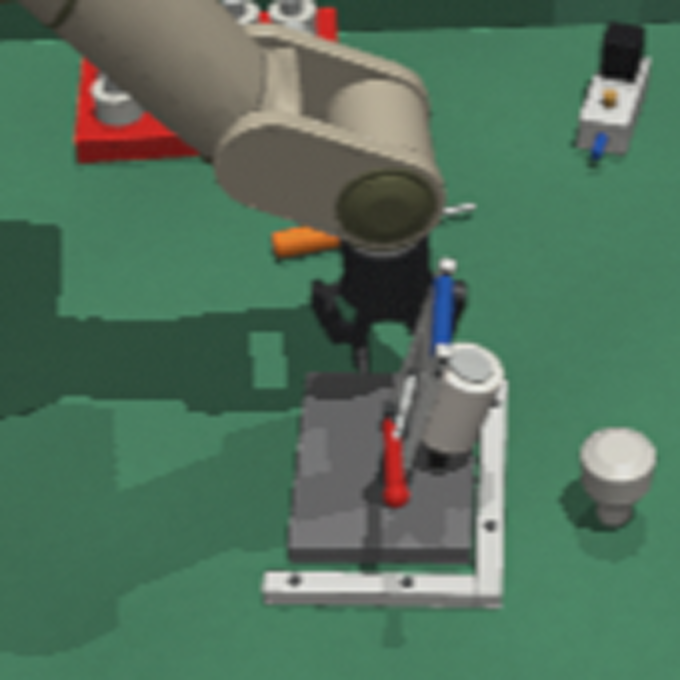

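Request:
{"method": "carry_out", "body": {
  "targets": [
    {"rot": [-0.15, 0, -0.05], "offset": [-0.02, -0.4, 0], "fingers": 0.5},
    {"rot": [-0.15, 0, -0.05], "offset": [-0.02, -0.4, 0], "fingers": 0.5},
    {"rot": [-0.15, 0, 0], "offset": [-0.02, -0.4, 0], "fingers": 0.5}
  ]
}}

```text
time_s: 8.85
position: [586.1, 183.8, -9.4]
tool_rot: [-0.704, 0.024, -0.027, 0.709]
wrist_force: [1.4, 49.3, -3.8]
finger_gap: 42.4
```

```bash
python3 look.py side side7 110 260 140 310
```

```text
8.85 [586.1 183.8  -9.4] [ 1.38 49.27 -3.8 ] 42.4 toolx yaw -4.17 tooly [ 0.005  0.008 -1.   ]
```

View pics/side7c.png

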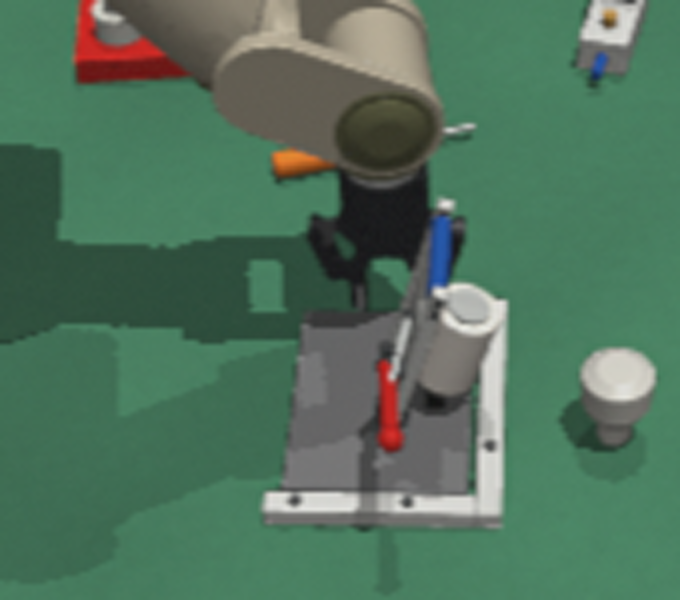

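Request:
{"method": "carry_out", "body": {
  "targets": [
    {"rot": [0, 0, 0], "offset": [0.05, 1, 0], "fingers": 0.5},
    {"rot": [0, 0, 0], "offset": [0.05, 1, 0.3], "fingers": 0.5},
    {"rot": [0, 0, 0], "offset": [0, 1, 1], "fingers": 0.5},
    {"rot": [0, 0, 1], "offset": [-0.5, 0.6, 1], "fingers": 0.5},
    {"rot": [0, 0, 1], "offset": [-1, 0, 1], "fingers": 0.5},
    {"rot": [0, 0, 1], "offset": [-1, 0, 0], "fingers": 0.5},
    {"rot": [0, 0, 1], "offset": [-1, 0, 0], "fingers": 0.5},
    {"rot": [0, 0, 1], "offset": [-1, 0, 0], "fingers": 0.5},
    {"rot": [0, 0, 1], "offset": [-1, 0, 0], "fingers": 0.5},
    {"rot": [0, 0, 1], "offset": [-1, -0.5, 0], "fingers": 0.5},
    {"rot": [0, 0, 1], "offset": [-0.3, -1, 0], "fingers": 0.5},
    {"rot": [0, 0, 1], "offset": [0, -1, 0], "fingers": 0.5},
    {"rot": [0, 0, 1], "offset": [0, -1, 0], "fingers": 0.5},
    {"rot": [0, 0, 1], "offset": [0, -1, 0], "fingers": 0.5},
    {"rot": [0, 0, 1], "offset": [0, -1, 0], "fingers": 0.5},
    {"rot": [0, 0, 1], "offset": [0, -1, 0], "fingers": 0.5},
    {"rot": [0, 0, 0.1], "offset": [0, -0.7, 0], "fingers": 0.5}
  ]
}}

```text
time_s: 10.6
position: [449.8, 99.3, 65.2]
tool_rot: [0.504, 0.505, -0.496, -0.495]
wrist_force: [-0.3, 0.3, -0.7]
finger_gap: 42.7
```

```bash
python3 look.py scene scene8 110 310 200 400; python3 fit.py scene8
```

```text
10.6 [449.8  99.3  65.2] [-0.26  0.3  -0.67] 42.7 toolx yaw 90.11 tooly [ 0.019  0.    -1.   ]
scene8 fence [637.4  71.3] [240.9  94. ] 84.4
scene8 plate [580.4  75.1] [209.  150.5] 85.81
scene8 far 420 dir 86.26 pt 672.9 84.8
scene8 side 112 dir -4.98 pt 614.5 -36.4
```

View pics/scene8c.png

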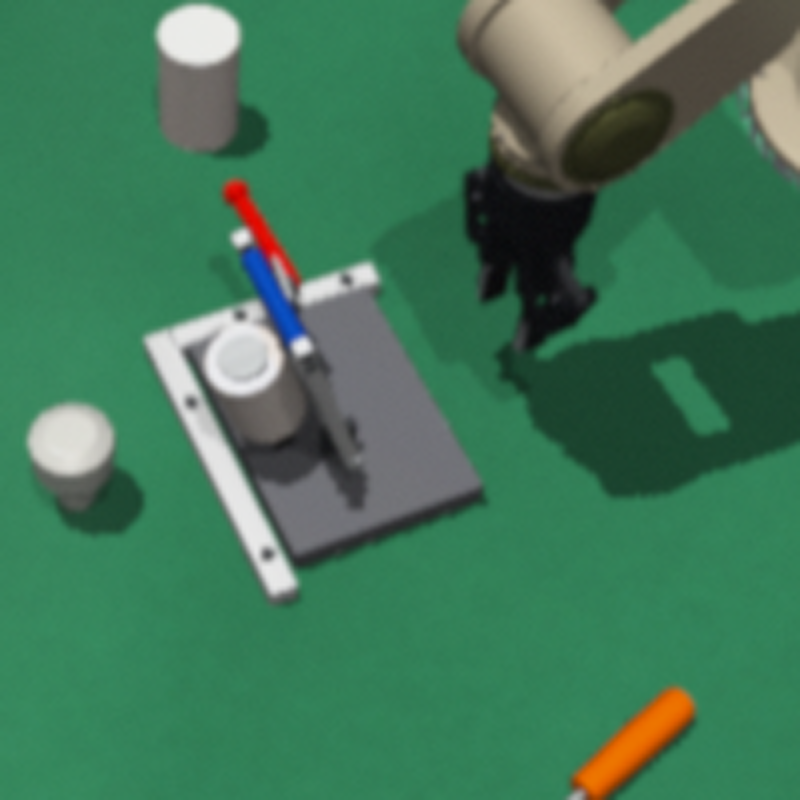

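Request:
{"method": "carry_out", "body": {
  "targets": [
    {"rot": [0, 0.08, -0.3], "offset": [0, -0.4, -1], "fingers": 0.5},
    {"rot": [0, 0.08, -0.28], "offset": [0, -0.4, -1], "fingers": 0.5},
    {"rot": [0, 0, 0], "offset": [0, 0, -1], "fingers": 0.5},
    {"rot": [0, 0, 0], "offset": [0.2, 0, -0.7], "fingers": 0.5},
    {"rot": [0, 0, 0], "offset": [0.8, 0, 0], "fingers": 0.5}
  ]
}}

```text
time_s: 11.15
position: [470.4, 78.7, -9.3]
tool_rot: [0.521, 0.479, -0.482, -0.516]
wrist_force: [0.2, 0.1, 0.6]
finger_gap: 42.2
```

Request:
{"method": "carry_out", "body": {
  "targets": [
    {"rot": [0, 0, 0], "offset": [0.4, -0.03, 0], "fingers": 0.5},
    {"rot": [0, 0, 0], "offset": [0.4, -0.03, 0], "fingers": 0.5},
    {"rot": [0, 0, 0], "offset": [0.3, -0.03, 0], "fingers": 0.5}
  ]
}}

```text
time_s: 11.45
position: [492.7, 76.7, -9.2]
tool_rot: [0.521, 0.478, -0.483, -0.516]
wrist_force: [-15.7, 3.5, 8.5]
finger_gap: 42.7
```

Request:
{"method": "carry_out", "body": {
  "targets": [
    {"rot": [0, 0, 0], "offset": [0.4, -0.03, 0], "fingers": 0.5},
    {"rot": [0, 0, 0], "offset": [0.4, -0.03, 0], "fingers": 0.5}
  ]
}}

```text
time_s: 11.65
position: [497.6, 76.8, -9.4]
tool_rot: [-0.513, -0.472, 0.49, 0.522]
wrist_force: [-32.6, -3.3, 27.1]
finger_gap: 42.6
```

```bash
python3 look.py side side9 110 260 140 310
```

```text
11.65 [497.6  76.8  -9.4] [-32.55  -3.33  27.08] 42.6 toolx yaw 85.8 tooly [-0.027 -0.008 -1.   ]
```

View pics/side9c.png

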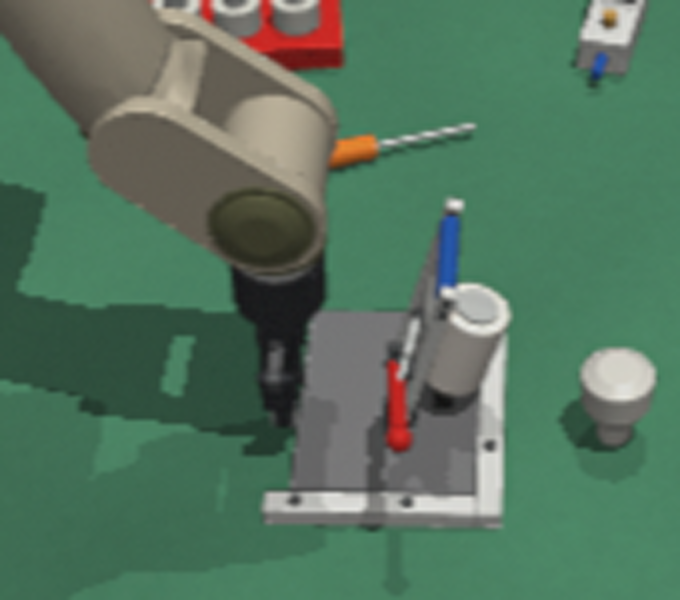

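Request:
{"method": "carry_out", "body": {
  "targets": [
    {"rot": [0, 0, 0], "offset": [0.45, -0.03, 0], "fingers": 0.5},
    {"rot": [0, 0, 0], "offset": [0.45, -0.03, 0], "fingers": 0.5}
  ]
}}

```text
time_s: 11.9
position: [496.4, 77.2, -9.4]
tool_rot: [-0.502, -0.461, 0.502, 0.533]
wrist_force: [-34.6, -2.2, 28.1]
finger_gap: 42.4
```

```bash
python3 look.py scene scene10 140 290 200 400
```

```text
11.9 [496.4  77.2  -9.4] [-34.56  -2.15  28.11] 42.4 toolx yaw 85.98 tooly [-0.072 -0.007 -0.997]
```

View pics/scene10c.png

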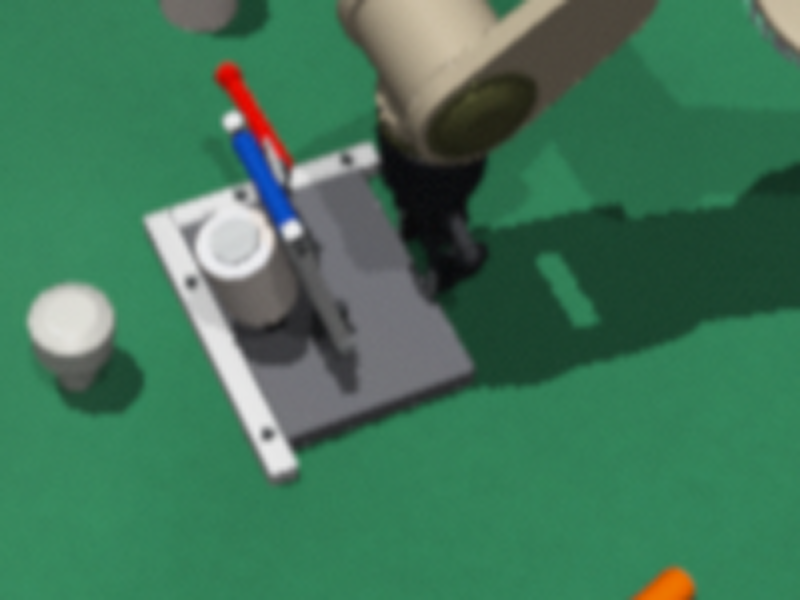

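Request:
{"method": "carry_out", "body": {
  "targets": [
    {"rot": [0, 0, 0], "offset": [-1, 0.05, 0], "fingers": 0},
    {"rot": [0, -0.3, 0], "offset": [-1, 0, 0.4], "fingers": 0},
    {"rot": [0, -0.3, 0], "offset": [-0.5, -0.5, 1], "fingers": 0},
    {"rot": [0, 0, 0], "offset": [-0.5, -1, 1], "fingers": 0},
    {"rot": [0, 0, 0], "offset": [0, -1, 1], "fingers": 0},
    {"rot": [0, 0, 0], "offset": [0, -1, 1], "fingers": 0},
    {"rot": [0, 0, 0], "offset": [0, -1, 1], "fingers": 0},
    {"rot": [0, 0, 0], "offset": [0, -1, 1], "fingers": 0},
    {"rot": [0, 0, 0], "offset": [0, -1, 1], "fingers": 0},
    {"rot": [0, 0, 0], "offset": [0, -0.6, 1], "fingers": 0}
  ]
}}

```text
time_s: 12.95
position: [428.7, -67.4, 166.8]
tool_rot: [0.519, 0.479, -0.487, -0.514]
wrist_force: [0.6, -0.1, 0.6]
finger_gap: 0.2
```

```bash
python3 look.py side side11 110 260 140 310; python3 look.py scene scene11 140 290 200 400; python3 fit.py scene11 side11; python3 m.py scene11 side11 | grep -E "red|blue|white"; python3 - <<'E'
from h import *
for f in ('scene11','side11'):
    z=load(f); hsv=cv2.cvtColor(z['p'],cv2.COLOR_BGR2HSV).astype(int); W=cloud(z)
    m=((hsv[...,0]<5)|(hsv[...,0]>172))&(hsv[...,1]>120)&(W[...,2]>60)&(W[...,0]>450)&(W[...,0]<700)&(abs(W[...,1])<200)
    v,u=np.nonzero(m); w=W[v,u]; k=w[:,1]<w[:,1].min()+20
    print(f,'foot px',u[k].mean(),v[k].mean(),w[k].mean(0),'far end',w[w[:,1]>w[:,1].max()-10].mean(0))
E
```

```text
12.95 [428.7 -67.4 166.8] [ 0.64 -0.12  0.62] 0.2 toolx yaw 86.15 tooly [-0.004 -0.012 -1.   ]
13.0 [430.3 -69.1 169.8] [ 2.08 -1.13  2.74] 0.0 toolx yaw 86.12 tooly [ 0.001 -0.014 -1.   ]
scene11 fence [641.2  71. ] [240.9  86.4] 84.16
scene11 plate [586.5  75.4] [208.6 150.6] 85.04
scene11 far 449 dir 85.7 pt 672.3 84.9
scene11 side 94 dir -4.43 pt 619.4 -37.3
side11 fence [630.8  47. ] [193.6  93.6] 85.94
side11 plate [582.9  59.3] [227.6 148.2] 85.82
side11 far 199 dir 83.83 pt 668.3 45.2
side11 side 93 dir -6.94 pt 614.7 -39.6
scene11 blue 134 px [266. 185.] mean [637.3  69.5 188.4] z5-95 [184.8 193.5] rect [629.   68.6] [81.7 30.9] 85.5
scene11 red 100 px [262. 167.] mean [595.2 -30.9 129.8] z5-95 [122.5 137.1] rect [594.9 -24.1] [15.1 91.2] 2.6
scene11 white 2283 px [347.  33.] mean [378.  -30.6 514.3] z5-95 [474.6 565.1] rect [376.8 -40.1] [122.5 208.5] 65.9
scene11 white 260 px [249. 119.] mean [ 531.9 -242.1  102.8] z5-95 [ 98.4 107.2] rect [ 531.6 -243.2] [66.3 64.9] 20.9
scene11 white 287 px [258. 201.] mean [658.5  71.3 129.5] z5-95 [121.3 136.2] rect [657.6  69.5] [57.1
[... 590 characters left out ...]
px [257. 193.] mean [650.1  52.6 119.6] z5-95 [ 70.2 180.5] rect [651.3  52.1] [87.2 50.3] 58.0
side11 white 33 px [242. 196.] mean [602.2  36.8 124.4] z5-95 [ 55.5 143.7] rect [603.3  58.2] [119.9  13. ] 88.9
side11 white 207 px [295. 203.] mean [770.2  35.4  80.6] z5-95 [73.5 85.9] rect [770.7  37.9] [56.9 58.6] 8.8
side11 white 536 px [218. 281.] mean [ 531.9 -254.5   98.6] z5-95 [ 60.2 109. ] rect [ 528.7 -247. ] [66.4 65.3] 68.7
scene11 foot px 298.0 49.0 [ 450.73682737 -120.74368537  430.38935355] far end [590.77221854  17.10373996 123.01999143]
side11 foot px 239.42424242424244 219.24242424242425 [593.62133244 -69.48362415 136.32424023] far end [589.13279925  13.50270152 125.8126618 ]
```

View pics/side11c.png

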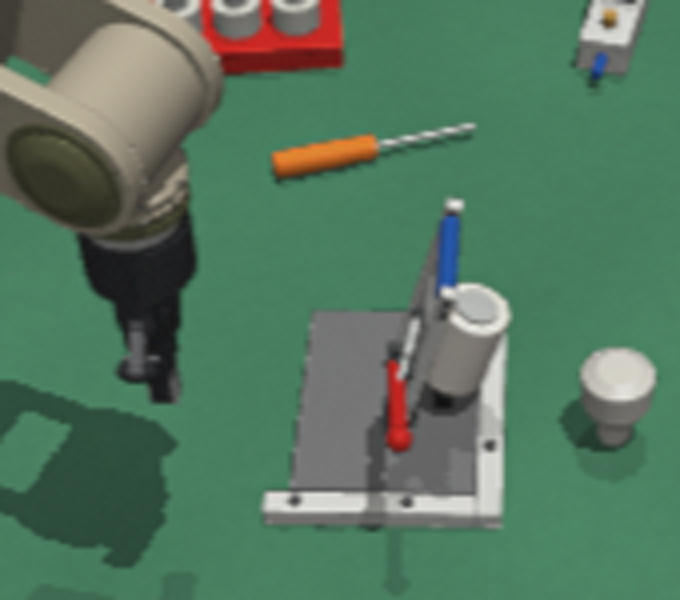

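View pics/scene11c.png

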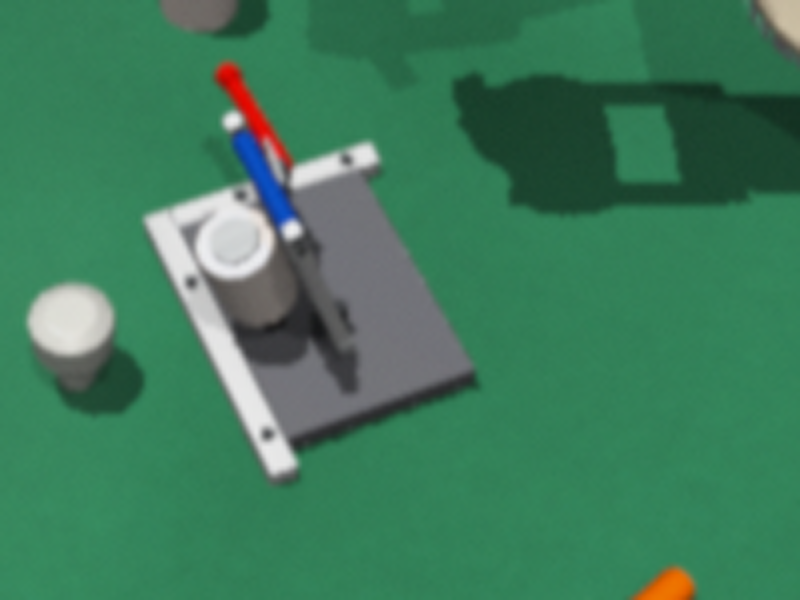

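```bash
cat > tri.py <<'E'
from h import *
def tri(a,b):
    A=np.zeros((3,3));y=np.zeros(3);L=[]
    for f,u,v in (a,b):
        z=load(f); o=z['E'][:3,3]; r=onplane(z,float(u),float(v),0.)-o; r/=np.linalg.norm(r); P=np.eye(3)-np.outer(r,r); A+=P; y+=P@o; L.append((o,P))
    x=np.linalg.solve(A,y); return x.round(1),[round(float(np.linalg.norm(P@(x-o))),1) for o,P in L]
E
python3 - <<'E'
from tri import *
print(tri(('side11',239.6,219.7),('scene11',256.8,158.3)))
ca,sa=np.cos(.07),np.sin(.07)
O=np.array([586.2,75,0]);ex=np.array([ca,-sa,0]);ey=np.array([sa,ca,0]);ez=np.array([0,0,1.])
foot=tri(('side11',239.6,219.7),('scene11',256.8,158.3))[0]
print('foot fence', (foot-O)@np.array([ex,ey,ez]).T)
t=.6; dn=-np.sin(t)*ex-np.cos(t)*ez
piv=foot-84*(np.cos(-.175)*-ey+np.sin(-.175)*dn)
print('piv',piv.round(1),(piv-O)@np.array([ex,ey,ez]).T)
for th in np.arange(0,1.9,.2):
    ph=th-.175; print(round(th,1),(piv+84*(np.cos(ph)*-ey+np.sin(ph)*dn)).round(1))
print(manip.sense()['joints'].round(2))
E
```

```text
(array([593.9, -65.9, 129.9]), [0.0, 0.0])
foot fence [  17.53608989 -140.01637601  129.9       ]
piv [591.4  17.2 117.8] [  9.27814654 -57.29934674 117.82939767]
0.0 [593.9 -65.9 129.9]
0.2 [584.4 -66.5 116.1]
0.4 [575.2 -63.8 102.4]
0.6 [566.6 -57.8  89.2]
0.8 [559.  -48.8  77.3]
1.0 [552.7 -37.2  66.9]
1.2 [548.  -23.5  58.6]
1.4 [544.9  -8.1  52.6]
1.6 [543.8   8.3  49.2]
1.8 [544.5  25.   48.6]
[-0.42  0.22  1.67 -0.01  1.25 -1.92]
```

The foot triangulates to (594,-66,130), in line with the given 138 mm / 130 mm. The plate centre fits home to within 1 mm. I'm moving above the foot with the fingers shut.

Request:
{"method": "carry_out", "body": {
  "targets": [
    {"rot": [0, 0, 0], "offset": [1, 0.03, 0.1], "fingers": 0},
    {"rot": [0, 0, 0], "offset": [1, 0.03, 0.1], "fingers": 0},
    {"rot": [0, 0, 0], "offset": [1, 0.03, 0], "fingers": 0},
    {"rot": [0, 0, 0], "offset": [1, 0.03, 0], "fingers": 0},
    {"rot": [0, 0, 0], "offset": [1, 0.03, 0], "fingers": 0},
    {"rot": [0, 0, 0], "offset": [1, 0.03, 0], "fingers": 0},
    {"rot": [0, 0, 0], "offset": [1, 0.03, 0], "fingers": 0},
    {"rot": [0, 0, 0], "offset": [0.8, 0.03, 0], "fingers": 0},
    {"rot": [0, 0, 0], "offset": [0, 0, -0.3], "fingers": 0}
  ]
}}

```text
time_s: 13.95
position: [588.6, -57.2, 160.7]
tool_rot: [0.518, 0.478, -0.487, -0.515]
wrist_force: [-0.6, -0.3, 0.5]
finger_gap: 0.2
```

```bash
python3 look.py side side12 110 260 140 310; python3 look.py scene scene12 140 290 200 400
```

```text
13.95 [588.6 -57.2 160.7] [-0.65 -0.29  0.55] 0.2 toolx yaw 86.13 tooly [-0.006 -0.013 -1.   ]
14.0 [587.  -56.9 159. ] [-0.64  0.25 -1.2 ] -0.1 toolx yaw 86.13 tooly [-0.009 -0.012 -1.   ]
```

View pics/side12c.png

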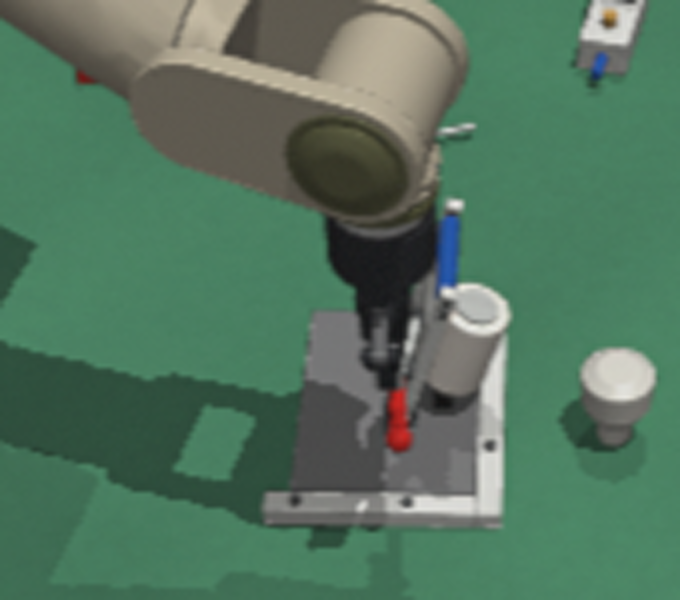

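View pics/scene12c.png

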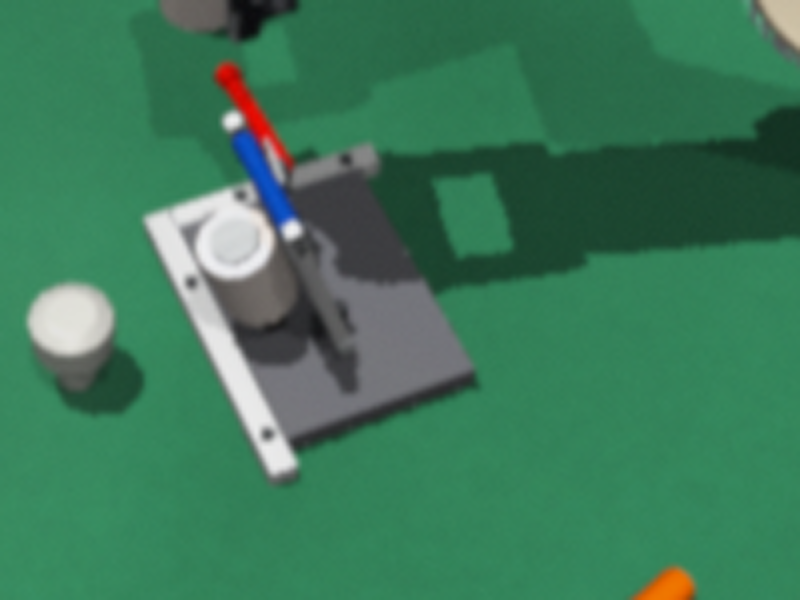

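```bash
python3 - <<'E'
from tri import *
print(tri(('side12',236.8,206),('scene12',260,149)))
z=load('side12'); print(world(z,np.array(236),np.array(203)))
z=load('scene12'); print(world(z,np.array(260),np.array(147)))
E
```

```text
(array([588.7, -55.4, 179.4]), [0.9, 0.9])
[586.63863907 -70.6873223  209.89480946]
[597.01141825 -41.96026554 205.13151636]
```

Request:
{"method": "carry_out", "body": {
  "targets": [
    {"rot": [0, 0, 0], "offset": [0.2, -0.25, -0.8], "fingers": 0},
    {"rot": [0, 0, 0], "offset": [0.2, -0.2, -0.7], "fingers": 0},
    {"rot": [0, 0, 0], "offset": [0, 0, -0.2], "fingers": 0}
  ]
}}

```text
time_s: 14.35
position: [592.4, -65.6, 124.4]
tool_rot: [0.517, 0.477, -0.488, -0.516]
wrist_force: [-0.4, 0.0, 0.9]
finger_gap: -0.3
```

```bash
python3 look.py side side13 110 260 140 310
```

```text
14.35 [592.4 -65.6 124.4] [-0.39  0.03  0.91] -0.3 toolx yaw 86.13 tooly [-0.011 -0.012 -1.   ]
```

View pics/side13c.png

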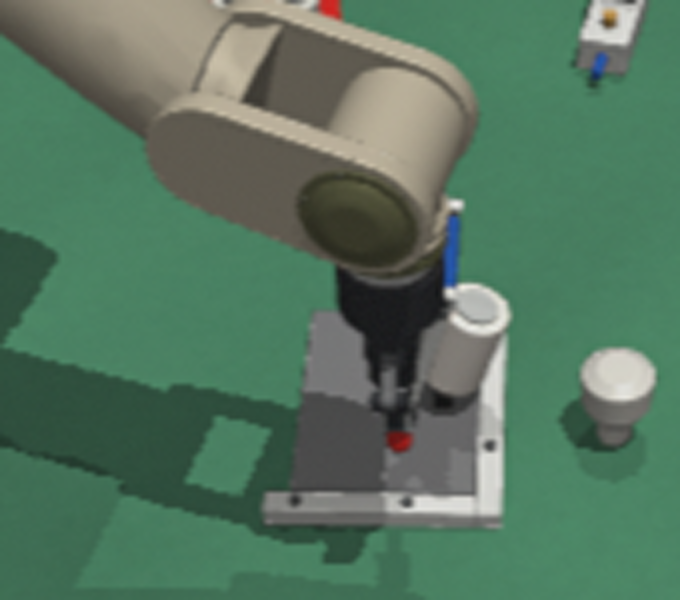

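Request:
{"method": "carry_out", "body": {
  "targets": [
    {"rot": [0, 0, 0], "offset": [0, 0, -0.3], "fingers": 0},
    {"rot": [0, 0, 0], "offset": [-0.2, 0, -0.35], "fingers": 0},
    {"rot": [0, 0, 0], "offset": [-0.22, 0, -0.35], "fingers": 0},
    {"rot": [0, 0, 0], "offset": [-0.22, 0.03, -0.35], "fingers": 0}
  ]
}}

```text
time_s: 14.8
position: [578.9, -65.2, 97.7]
tool_rot: [0.518, 0.478, -0.488, -0.515]
wrist_force: [-0.4, -1.3, 1.0]
finger_gap: -0.1
```

```bash
python3 look.py side side14 110 260 140 310;python3 look.py scene scene14 140 290 200 400
```

```text
14.8 [578.9 -65.2  97.7] [-0.38 -1.3   0.97] -0.1 toolx yaw 86.13 tooly [-0.007 -0.014 -1.   ]
14.85 [577.7 -64.7  96.4] [-0.35 -0.13 -0.5 ] 0.1 toolx yaw 86.13 tooly [-0.01  -0.013 -1.   ]
```

View pics/side14c.png

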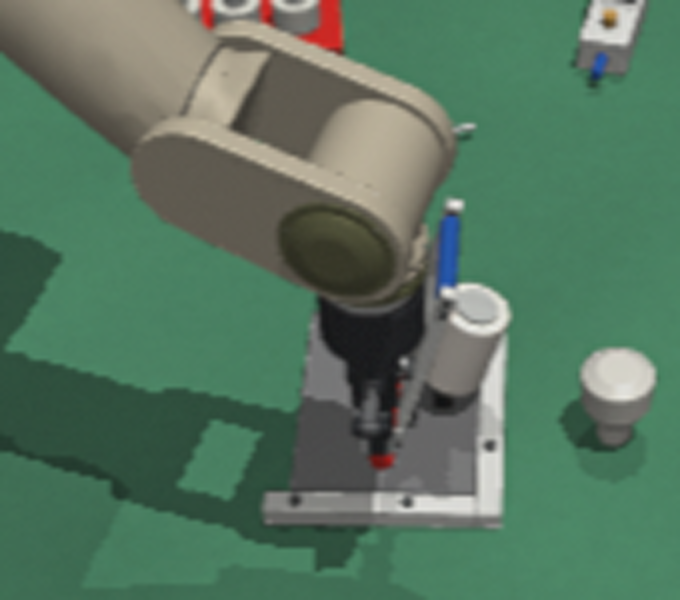

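View pics/scene14c.png

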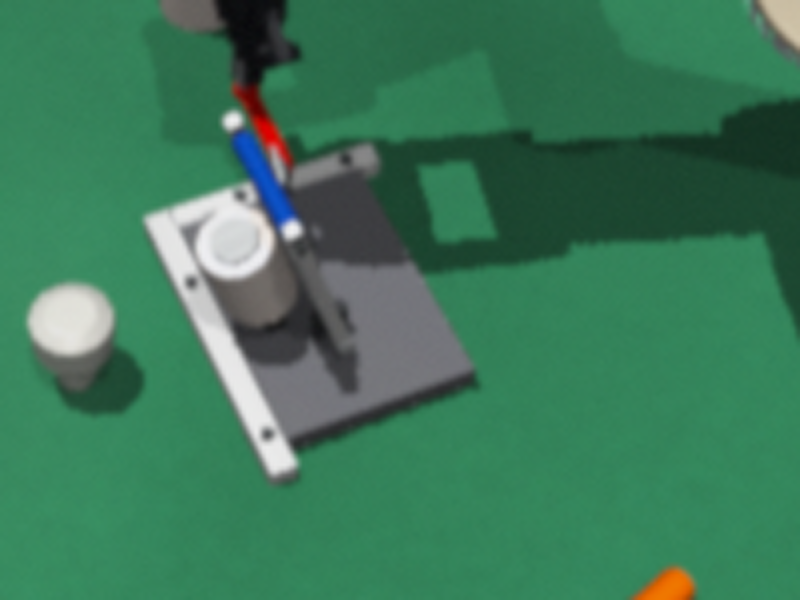

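Request:
{"method": "carry_out", "body": {
  "targets": [
    {"rot": [0, 0, 0], "offset": [-0.22, 0.1, -0.36], "fingers": 0},
    {"rot": [0, 0, 0], "offset": [-0.22, 0.15, -0.36], "fingers": 0},
    {"rot": [0, 0, 0], "offset": [-0.22, 0.2, -0.36], "fingers": 0},
    {"rot": [0, 0, 0], "offset": [-0.2, 0.2, -0.36], "fingers": 0},
    {"rot": [0, 0, 0], "offset": [-0.2, 0.2, -0.36], "fingers": 0},
    {"rot": [0, 0, 0], "offset": [-0.15, 0.2, -0.36], "fingers": 0}
  ]
}}

```text
time_s: 15.5
position: [552.2, -41.8, 50.8]
tool_rot: [0.518, 0.478, -0.488, -0.516]
wrist_force: [0.1, 0.4, 0.4]
finger_gap: 0.2
```

```bash
python3 look.py side side15 110 260 140 310;python3 look.py scene scene15 140 290 200 400
```

```text
15.5 [552.2 -41.8  50.8] [0.12 0.42 0.4 ] 0.2 toolx yaw 86.12 tooly [-0.009 -0.012 -1.   ]
15.55 [551.1 -41.   49.7] [-1.61  0.88 -1.07] -0.2 toolx yaw 86.15 tooly [-0.011 -0.011 -1.   ]
```

View pics/side15c.png

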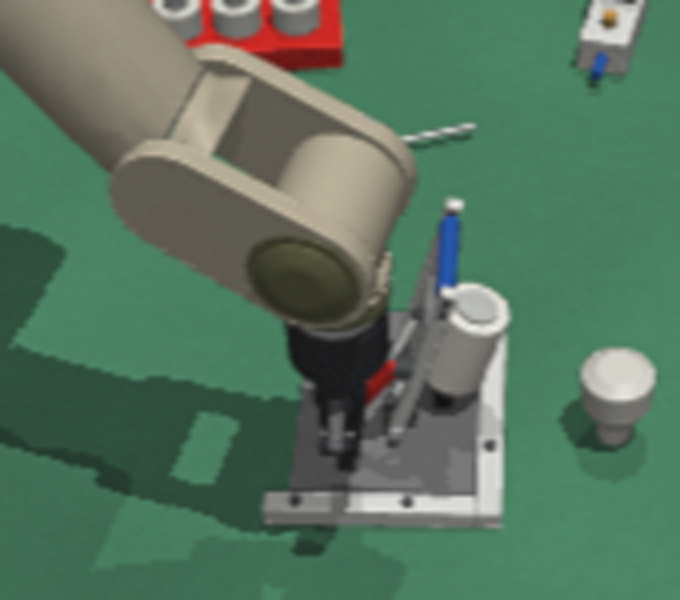

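View pics/scene15c.png

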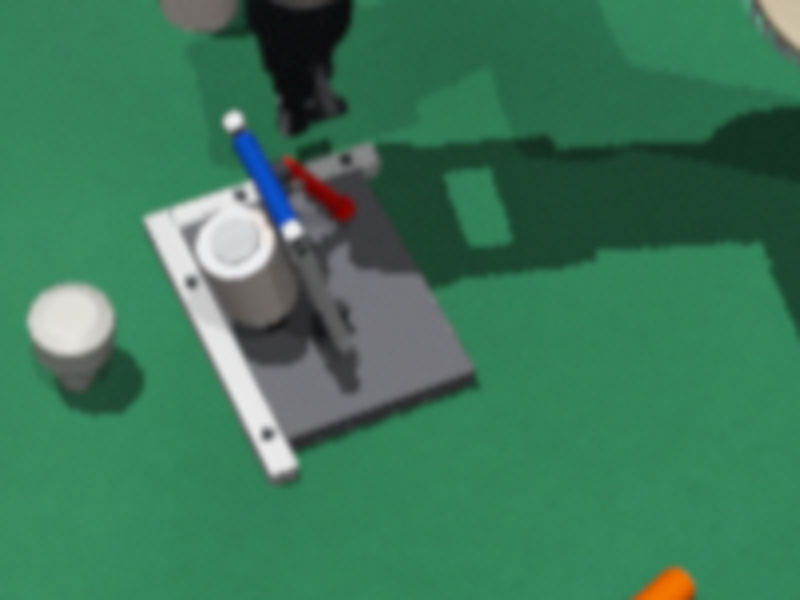

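The kickstand is down: the red rod now points to the plate, with its foot at scene crop (345,208). Next I go up and over the bar, turning the jaws to the fence x.

Request:
{"method": "carry_out", "body": {
  "targets": [
    {"rot": [0, 0, 0], "offset": [0, -0.1, 1], "fingers": 0},
    {"rot": [0, 0, 0], "offset": [0, -0.1, 1], "fingers": 0},
    {"rot": [0, 0, 0], "offset": [0, 0, 1], "fingers": 0},
    {"rot": [0, 0, 0], "offset": [0, 0, 1], "fingers": 0},
    {"rot": [0, 0, 0], "offset": [0, 0, 1], "fingers": 0},
    {"rot": [0, 0, 0], "offset": [0, 0, 1], "fingers": 0},
    {"rot": [0, 0, 0], "offset": [0, 0, 1], "fingers": 0},
    {"rot": [0, 0, 0], "offset": [0, 0, 1], "fingers": 0},
    {"rot": [0, 0, -0.5], "offset": [0, 0, 1], "fingers": 0.5},
    {"rot": [0, 0, -1], "offset": [0.2, 0.2, 0.3], "fingers": 1}
  ]
}}

```text
time_s: 16.6
position: [556.0, -42.0, 244.9]
tool_rot: [0.559, 0.428, -0.438, -0.558]
wrist_force: [0.2, 0.1, 0.3]
finger_gap: 28.1
```

Request:
{"method": "carry_out", "body": {
  "targets": [
    {"rot": [0, 0, -1], "offset": [0.35, 0.45, 0], "fingers": 1},
    {"rot": [0, 0, -1], "offset": [0.35, 0.45, 0], "fingers": 1},
    {"rot": [0, 0, -1], "offset": [0.35, 0.45, 0], "fingers": 1},
    {"rot": [0, 0, -1], "offset": [0.35, 0.45, 0], "fingers": 1},
    {"rot": [0, 0, -1], "offset": [0.35, 0.45, 0], "fingers": 1},
    {"rot": [0, 0, -1], "offset": [0.35, 0.45, 0], "fingers": 1},
    {"rot": [0, 0, -1], "offset": [0.35, 0.45, 0], "fingers": 1},
    {"rot": [0, 0, -1], "offset": [0.35, 0.45, 0], "fingers": 1},
    {"rot": [0, 0, -1], "offset": [0.35, 0.45, 0], "fingers": 1},
    {"rot": [0, 0, -1], "offset": [0.35, 0.45, 0], "fingers": 1},
    {"rot": [0, 0, -1], "offset": [0.35, 0.45, 0], "fingers": 1}
  ]
}}

```text
time_s: 17.7
position: [638.0, 59.5, 249.4]
tool_rot: [0.707, -0.024, 0.018, -0.707]
wrist_force: [-0.6, 0.4, -0.4]
finger_gap: 85.5
```

```bash
python3 look.py side side16 110 260 140 310;python3 look.py scene scene16 110 260 200 400; python3 look.py wrist wrist16 0 384 0 512; python3 - <<'E'
from tri import *
z=load('side14')
for h in (95,100,105,110): print(h,onplane(z,235.2,225.2,float(h)).round(1))
E
```

```text
17.7 [638.   59.5 249.4] [-0.59  0.41 -0.36] 85.5 toolx yaw -3.39 tooly [-0.008  0.    -1.   ]
17.75 [638.7  60.8 249.1] [-1.36  0.9  -2.15] 85.5 toolx yaw -3.68 tooly [-0.008  0.001 -1.   ]
17.8 [638.1  60.  249. ] [ 0.24 -0.86 -0.3 ] 85.5 toolx yaw -3.09 tooly [-0.008  0.    -1.   ]
95 [579.3 -57.8  95. ]
100 [579.5 -61.9 100. ]
105 [579.7 -66.  105. ]
110 [579.9 -70.1 110. ]
```

View pics/side16c.png

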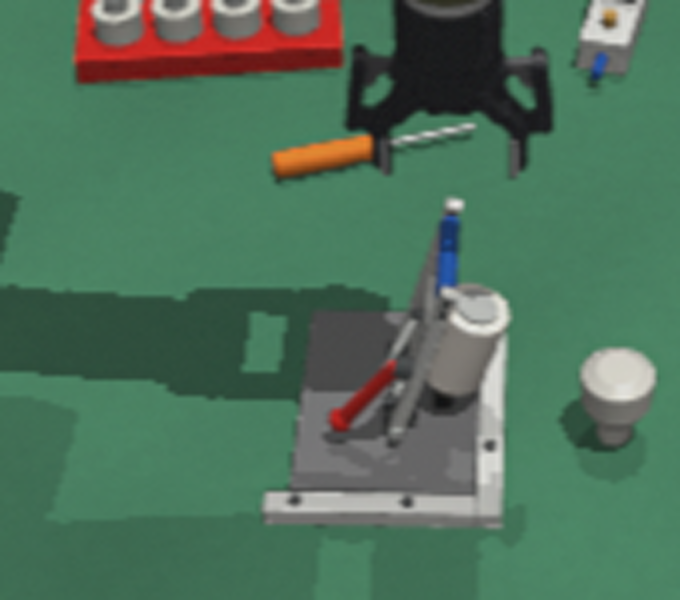

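View pics/scene16c.png

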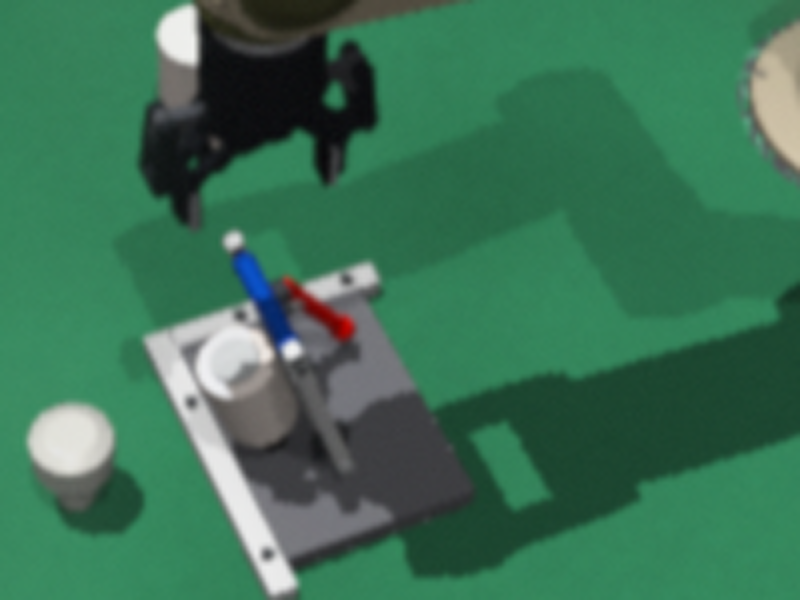

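View pics/wrist16.png

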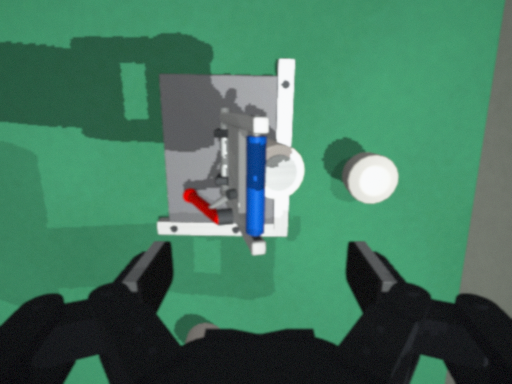

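```bash
python3 - <<'E'
from tri import *
print(tri(('side16',269.2,153.8),('scene16',248,166.5)))
print(tri(('side16',236.5,153),('scene16',282.8,155.7)))
b=[]
for f in ('side16','scene16'):
    z=load(f); hsv=cv2.cvtColor(z['p'],cv2.COLOR_BGR2HSV).astype(int); W=cloud(z)
    m=(hsv[...,0]>105)&(hsv[...,0]<130)&(hsv[...,1]>120)&(hsv[...,2]>60)&(W[...,2]>150)&(W[...,2]<215)&(abs(W[...,0]-635)<60)&(abs(W[...,1]-70)<80)
    v,u=np.nonzero(m); r=cv2.minAreaRect(np.stack([u,v],-1).astype(np.float32)); print(f,len(u),r); b.append((f,r[0][0],r[0][1]))
print('bar',tri(*b))
z=load('wrist16'); hsv=cv2.cvtColor(z['p'],cv2.COLOR_BGR2HSV); m=cv2.inRange(hsv,(105,120,60),(130,255,255)); m[300:]=0
r=cv2.minAreaRect(np.stack(np.nonzero(m)[::-1],-1).astype(np.float32)); print(r, onplane(z,r[0][0],r[0][1],186.))
E
```

```text
(array([685.8,  59. , 277.7]), [2.1, 2.1])
(array([590.6,  66.8, 277.8]), [1.4, 1.4])
side16 68 ((251.0, 172.5), (17.0, 4.0), 90.0)
scene16 125 ((265.1037902832031, 183.8867950439453), (24.962047576904297, 5.342071533203125), 60.945396423339844)
bar (array([635.7,  69.4, 191.7]), [2.8, 2.8])
((255.87371826171875, 185.97164916992188), (19.0516414642334, 100.1511001586914), 0.7638984322547913) [635.49196194  71.00493844 186.        ]
```

Request:
{"method": "carry_out", "body": {
  "targets": [
    {"rot": [0, 0.05, -0.05], "offset": [-0.06, 0.15, -0.8], "fingers": 1},
    {"rot": [0, 0, -0.05], "offset": [-0.06, 0.15, -1], "fingers": 1},
    {"rot": [0, 0, 0], "offset": [-0.06, 0.15, -1], "fingers": 1},
    {"rot": [0, 0, 0], "offset": [0, 0.1, -1], "fingers": 1},
    {"rot": [0, 0, 0], "offset": [0, 0, -0.8], "fingers": 1},
    {"rot": [0, 0, 0], "offset": [0, 0, -0.1], "fingers": 1}
  ]
}}

```text
time_s: 18.45
position: [632.6, 67.3, 154.1]
tool_rot: [0.708, -0.019, 0.012, -0.706]
wrist_force: [-0.7, -0.1, 0.0]
finger_gap: 85.5
```

```bash
python3 look.py side side17 110 260 140 310;python3 look.py scene scene17 110 260 200 400
```

```text
18.45 [632.6  67.3 154.1] [-0.65 -0.13  0.03] 85.5 toolx yaw -2.47 tooly [-0.011 -0.002 -1.   ]
18.5 [633.   67.2 154.9] [-0.68  0.18  0.25] 85.3 toolx yaw -2.5 tooly [-0.009 -0.002 -1.   ]
```

View pics/side17c.png

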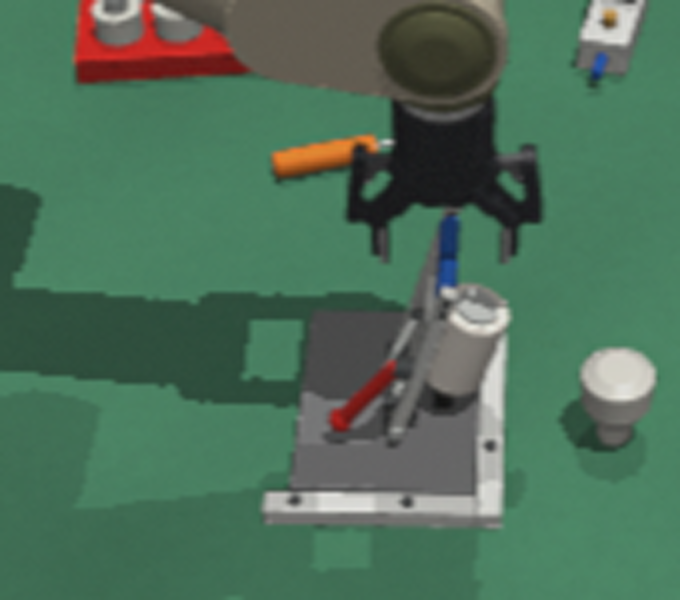

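View pics/scene17c.png

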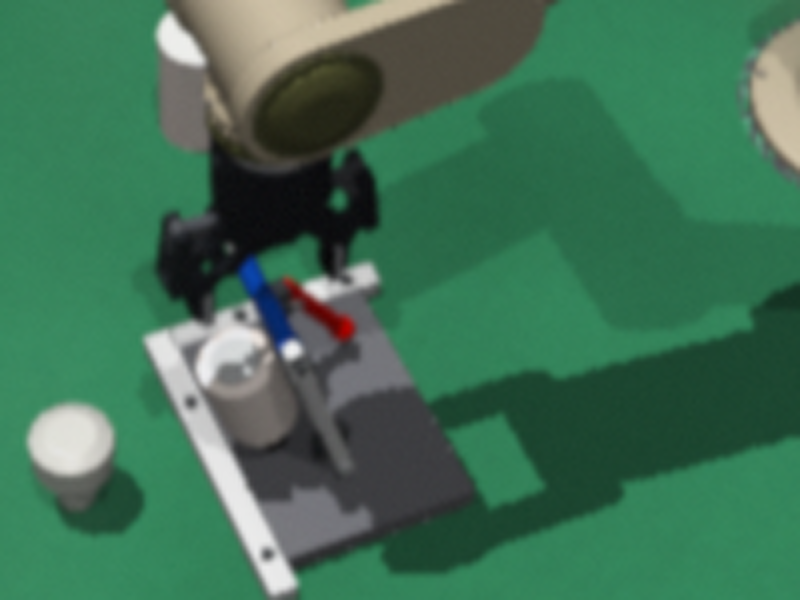

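Request:
{"method": "carry_out", "body": {
  "targets": [
    {"rot": [0, 0, -0.1], "offset": [0, 0.15, -0.3], "fingers": 1},
    {"rot": [0, 0, -0.1], "offset": [0, 0.05, -0.05], "fingers": 0.6},
    {"rot": [0, 0, 0], "offset": [0.05, 0, 0], "fingers": 0.4},
    {"rot": [0, 0, 0], "offset": [0, 0, 0], "fingers": 0.3},
    {"rot": [0, 0, 0], "offset": [0, 0, 0], "fingers": 0},
    {"rot": [0, 0, 0], "offset": [0, 0, 0], "fingers": 0},
    {"rot": [0, 0, 0], "offset": [0, 0, 0], "fingers": 0},
    {"rot": [0, 0, 0], "offset": [0, 0, 0], "fingers": 0}
  ]
}}

```text
time_s: 19.35
position: [635.2, 71.2, 152.2]
tool_rot: [0.707, -0.025, 0.023, -0.706]
wrist_force: [-0.4, -0.0, -0.1]
finger_gap: 13.8
```

```bash
python3 look.py side side18 110 260 140 310;python3 look.py scene scene18 110 260 200 400
```

```text
19.35 [635.2  71.2 152.2] [-0.39 -0.01 -0.1 ] 13.8 toolx yaw -3.91 tooly [-0.003 -0.002 -1.   ]
19.4 [635.2  71.1 152.2] [-1.26 -0.73  0.68] 13.9 toolx yaw -3.91 tooly [-0.003 -0.002 -1.   ]
```

View pics/side18c.png

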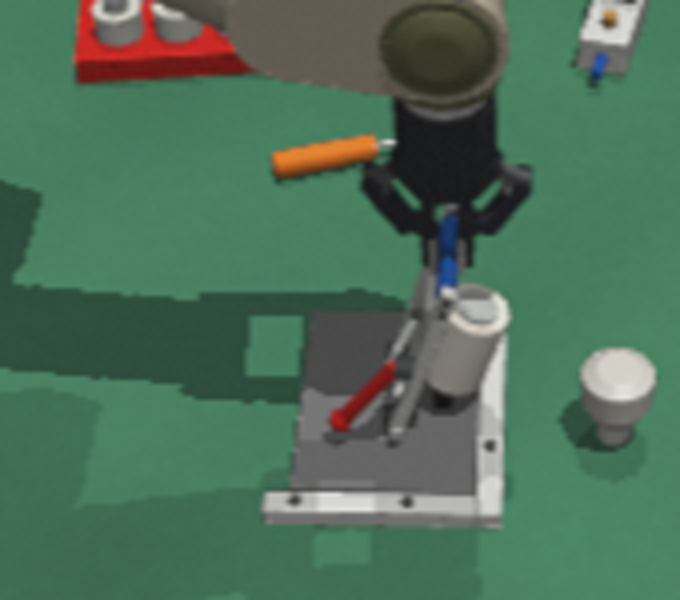

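View pics/scene18c.png

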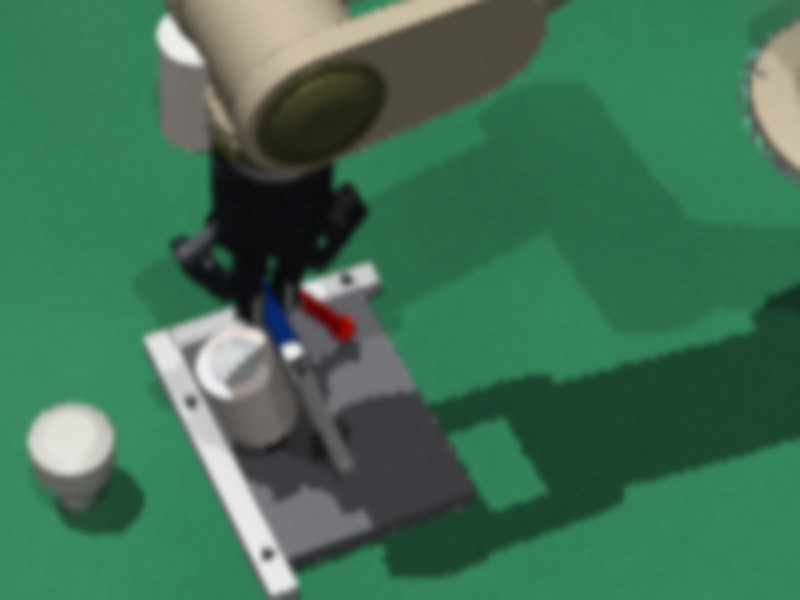

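```bash
python3 - <<'E'
from tri import *
z=load('side18')
for v in (174,175,176,177):
  for h in (160,165,170,175,180): print(v,h,onplane(z,252.,float(v),float(h)).round(1),end=' ')
  print()
print(tri(('side18',252,176),('scene18',266,187)))
p,d,_=snap('wrist','wrist18'); cv2.imwrite('pics/wrist18c.png',cv2.resize(p[150:384,130:390],None,fx=2.5,fy=2.5))
E
```

```text
174 160 [636.4  96.3 160. ] 174 165 [636.3  91.2 165. ] 174 170 [636.2  86.1 170. ] 174 175 [636.2  80.9 175. ] 174 180 [636.1  75.8 180. ] 
175 160 [636.2  91.8 160. ] 175 165 [636.2  86.7 165. ] 175 170 [636.1  81.6 170. ] 175 175 [636.   76.5 175. ] 175 180 [636.   71.4 180. ] 
176 160 [636.1  87.3 160. ] 176 165 [636.   82.2 165. ] 176 170 [636.   77.1 170. ] 176 175 [635.9  72.  175. ] 176 180 [635.8  66.9 180. ] 
177 160 [636.   82.8 160. ] 177 165 [635.9  77.7 165. ] 177 170 [635.8  72.7 170. ] 177 175 [635.8  67.6 175. ] 177 180 [635.7  62.5 180. ] 
(array([635.9,  69.8, 177.1]), [0.0, 0.0])
```

View pics/wrist18c.png

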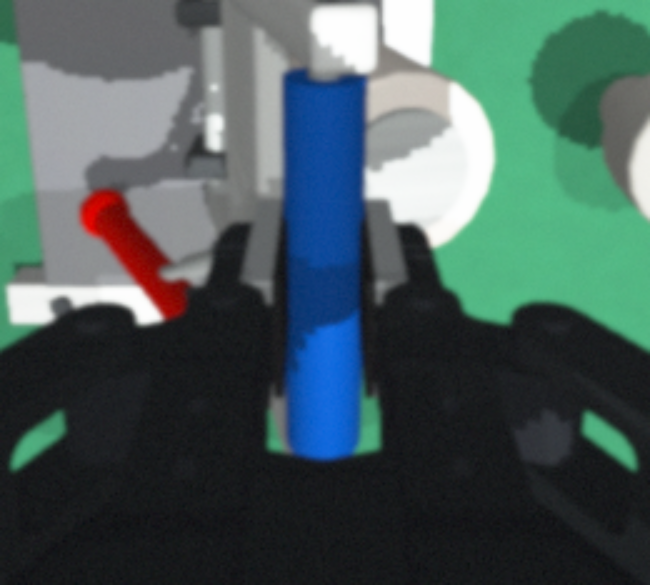

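The fingers hold the bar a little shallow, with the tips only about 7 mm below its centre. I'll open, go 9 mm deeper and regrip.

Request:
{"method": "carry_out", "body": {
  "targets": [
    {"rot": [0, 0, 0], "offset": [0, 0, 0], "fingers": 0.5},
    {"rot": [0, 0, 0], "offset": [0, 0, 0], "fingers": 0.5},
    {"rot": [0, 0, 0], "offset": [0, 0, -0.3], "fingers": 0.5},
    {"rot": [0, 0, 0], "offset": [0, 0, -0.2], "fingers": 0.5},
    {"rot": [0, 0, 0], "offset": [0, 0, -0.05], "fingers": 0.3},
    {"rot": [0, 0, 0], "offset": [0, 0, 0], "fingers": 0},
    {"rot": [0, 0, 0], "offset": [0, 0, 0], "fingers": 0},
    {"rot": [0, 0, 0], "offset": [0, 0, 0], "fingers": 0},
    {"rot": [0, 0, 0], "offset": [0, 0, 0], "fingers": 0}
  ]
}}

```text
time_s: 20.4
position: [635.2, 71.1, 139.8]
tool_rot: [0.708, -0.025, 0.023, -0.706]
wrist_force: [-0.7, 0.4, 0.4]
finger_gap: 13.9
```

```bash
python3 look.py side side19 110 260 140 310; python3 look.py wrist wrist19 150 300 160 360
```

```text
20.4 [635.2  71.1 139.8] [-0.65  0.4   0.43] 13.9 toolx yaw -3.91 tooly [-0.004 -0.002 -1.   ]
20.45 [635.2  71.1 139.8] [-1.2  -0.4   0.85] 14.2 toolx yaw -3.91 tooly [-0.004 -0.002 -1.   ]
```

View pics/side19c.png

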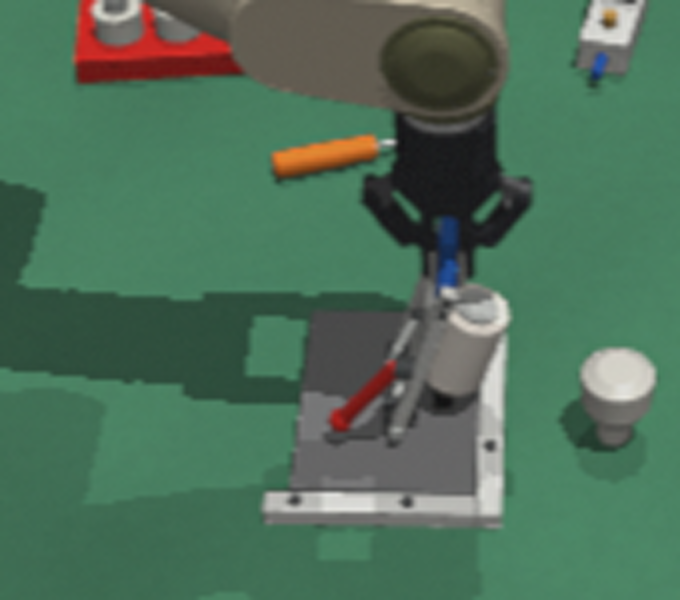

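View pics/wrist19c.png

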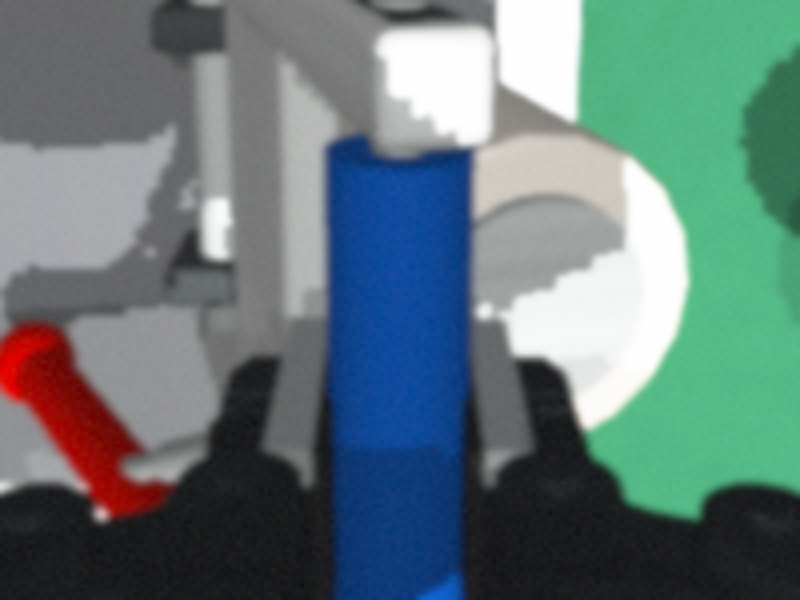

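Request:
{"method": "carry_out", "body": {
  "targets": [
    {"rot": [0, 0, 0], "offset": [-0.2, 0.015, 0.06], "fingers": 0},
    {"rot": [0, 0, 0], "offset": [-0.2, 0.015, 0.05], "fingers": 0},
    {"rot": [0, 0, 0], "offset": [-0.2, 0.015, 0.045], "fingers": 0},
    {"rot": [0, 0, 0], "offset": [-0.2, 0.015, 0.04], "fingers": 0},
    {"rot": [0, 0, 0], "offset": [-0.2, 0.015, 0.035], "fingers": 0},
    {"rot": [0, 0, 0], "offset": [-0.2, 0.015, 0.025], "fingers": 0},
    {"rot": [0, 0, 0], "offset": [-0.2, 0.015, 0.02], "fingers": 0}
  ]
}}

```text
time_s: 21.2
position: [606.1, 73.2, 146.3]
tool_rot: [0.708, -0.024, 0.024, -0.706]
wrist_force: [-0.1, 0.1, -0.8]
finger_gap: 14.3
```

```bash
python3 look.py side side20 110 260 140 310
```

```text
21.2 [606.1  73.2 146.3] [-0.13  0.12 -0.8 ] 14.3 toolx yaw -3.92 tooly [ 0.    -0.002 -1.   ]
```

View pics/side20c.png

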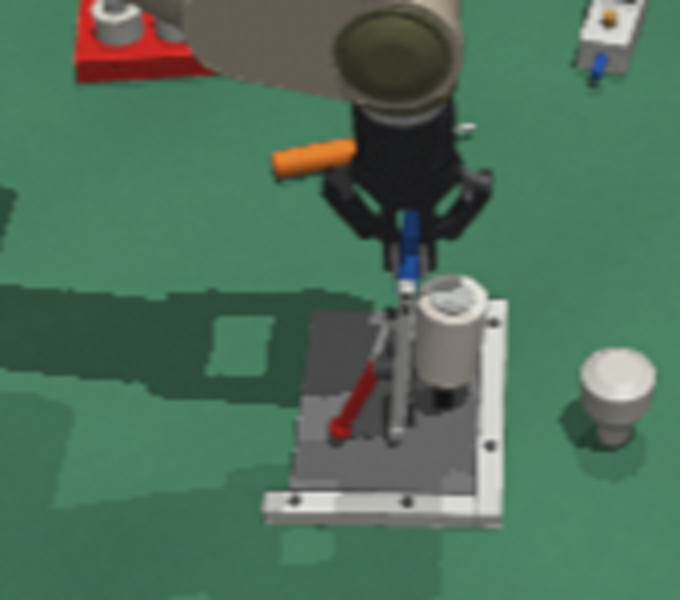

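Request:
{"method": "carry_out", "body": {
  "targets": [
    {"rot": [0, 0, 0], "offset": [-0.2, 0.015, 0], "fingers": 0},
    {"rot": [0, 0, 0], "offset": [-0.2, 0.015, 0], "fingers": 0},
    {"rot": [0, 0, 0], "offset": [-0.15, 0.01, 0], "fingers": 0},
    {"rot": [0, 0, 0], "offset": [0, 0, 0], "fingers": 0},
    {"rot": [0, 0, 0], "offset": [0, 0, 0], "fingers": 0}
  ]
}}

```text
time_s: 21.75
position: [593.3, 74.1, 146.5]
tool_rot: [0.708, -0.024, 0.024, -0.706]
wrist_force: [0.5, 0.4, -0.8]
finger_gap: 14.2
```

```bash
python3 look.py side side21 110 260 140 310; python3 look.py scene scene21 110 260 200 400; python3 fit.py scene21 side21
```

```text
21.75 [593.3  74.1 146.5] [ 0.54  0.38 -0.84] 14.2 toolx yaw -3.91 tooly [-0.    -0.003 -1.   ]
21.8 [593.4  74.1 146.5] [ 0.76 -0.15 -0.26] 14.3 toolx yaw -3.91 tooly [-0.    -0.003 -1.   ]
scene21 fence [664.3  54.2] [257.9 102.1] 64.76
scene21 plate [585.4  78.2] [201.6 146.3] 85.87
scene21 far 156 dir 75.99 pt 666.6 -8.6
scene21 side 67 dir -2.32 pt 602.2 -40.2
side21 fence [584.7  72.1] [237.3 189.2] 85.94
side21 plate [582.8  65.7] [215.3 147.4] 85.7
side21 far 300 dir 85.98 pt 668.8 72.3
side21 side 227 dir -4.49 pt 565.0 -36.3
```

View pics/side21c.png

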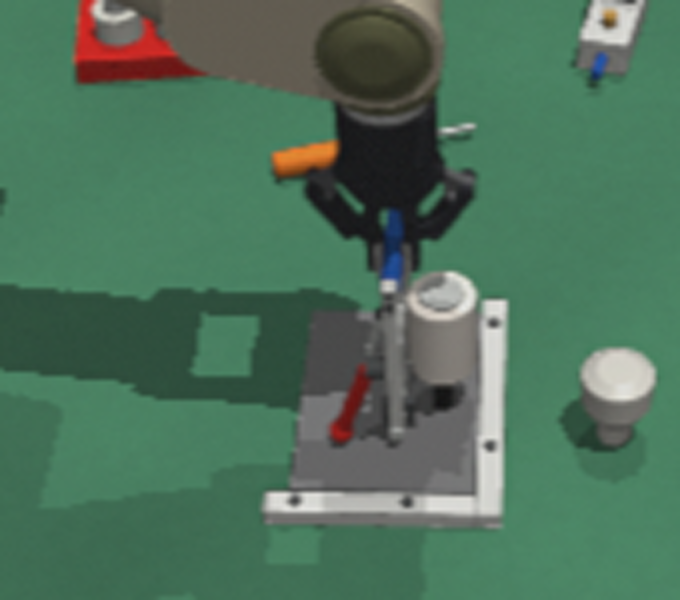

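View pics/scene21c.png

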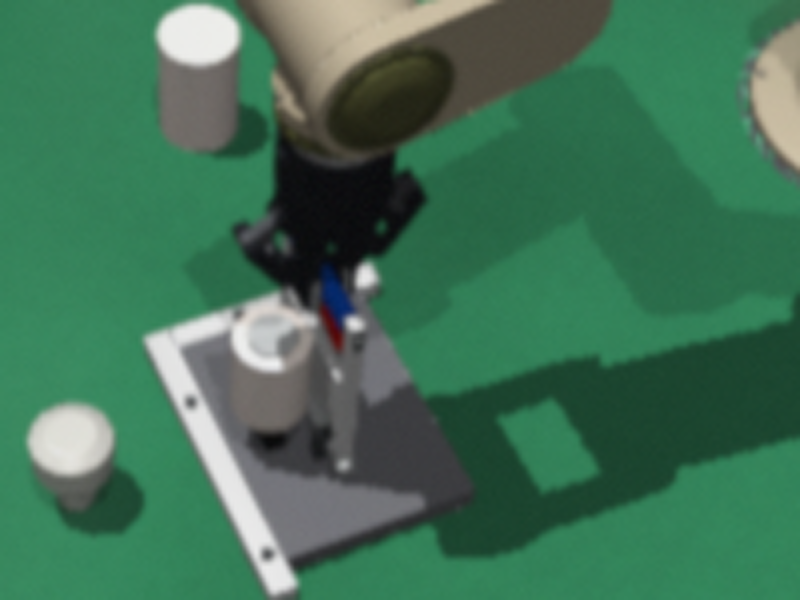

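```bash
cat > lean.py <<'E'
from h import *
import sys
f=sys.argv[1]; z=load(f)
ca,sa=np.cos(.07),np.sin(.07); O=np.array([586.2,75,0]); M=np.array([[ca,-sa,0],[sa,ca,0],[0,0,1.]])
o=M@(z['E'][:3,3]-O)
def P(u,v,y):
    r=M@(onplane(z,float(u),float(v),0.)-O)-o; return o+r*(y-o[1])/r[1]
a=[float(x) for x in sys.argv[2:]]
for y in (-40,-46,-52):
    b=P(a[0],a[1],y);t=P(a[2],a[3],y); print(y,b.round(1),t.round(1),'lean',np.arctan2(t[0]-b[0],t[2]-b[2]).round(3))
E
python3 lean.py side21 239 219.25 237 181.75
python3 lean.py side19 238.7 219 248 190 
python3 - <<'E'
import cv2
a=cv2.imread('pics/side21.png')[170:225,215:275]; cv2.imwrite('pics/z21.png',cv2.resize(a,None,fx=10,fy=10,interpolation=cv2.INTER_CUBIC))
E
```

```text
-40 [  5.4 -40.   12.5] [  6.1 -40.  189.4] lean 0.004
-46 [  6.  -46.   19.7] [  6.7 -46.  195.5] lean 0.004
-52 [  6.6 -52.   26.9] [  7.3 -52.  201.5] lean 0.004
-40 [  4.4 -40.   13.8] [ 38.6 -40.  153.9] lean 0.24
-46 [  5.1 -46.   21. ] [ 39.1 -46.  160.2] lean 0.24
-52 [  5.7 -52.   28.1] [ 39.5 -52.  166.5] lean 0.24
```

View pics/z21.png

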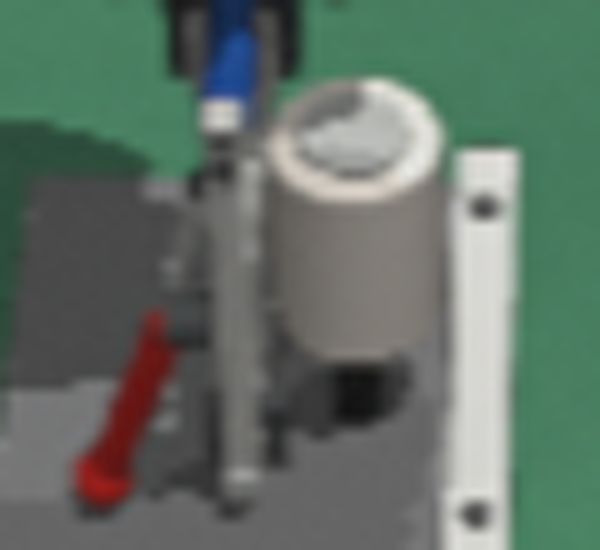

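```bash
python3 - <<'E'
from h import *
z=load('side11'); p=z['p']
for v in (215,222,228): print(v,[(u,p[v,u].tolist()) for u in range(252,266)])
for v in (215,228): print(onplane(z,258.,float(v),22.).round(1),onplane(z,259.,float(v),22.).round(1))
print('col')
for u in (225,245): print(u,[(v,p[v,u].tolist()) for v in range(228,240)])
p=load('side21')['p']
for v in (215,222,228): print(v,[(u,p[v,u].tolist()) for u in range(252,266)])
p=load('scene11')['p']
for k in range(3):
    v=[215,225,235][k]; print(v,[(u,p[v,u].tolist()) for u in range(246,280,1) if True][:34])
E
```

```text
215 [(252, [104, 103, 103]), (253, [102, 102, 102]), (254, [102, 101, 102]), (255, [102, 101, 102]), (256, [103, 102, 103]), (257, [101, 100, 101]), (258, [102, 102, 102]), (259, [121, 122, 123]), (260, [157, 161, 161]), (261, [177, 180, 180]), (262, [177, 181, 180]), (263, [177, 182, 181]), (264, [180, 184, 184]), (265, [157, 166, 156])]
222 [(252, [109, 109, 110]), (253, [116, 115, 116]), (254, [111, 110, 111]), (255, [103, 103, 103]), (256, [102, 101, 102]), (257, [100, 100, 101]), (258, [102, 102, 102]), (259, [149, 152, 152]), (260, [180, 182, 182]), (261, [142, 144, 144]), (262, [100, 102, 101]), (263, [137, 140, 139]), (264, [189, 193, 192]), (265, [174, 182, 174])]
228 [(252, [118, 117, 118]), (253, [119, 120, 119]), (254, [119, 119, 119]), (255, [119, 120, 119]), (256, [119, 120, 119]), (257, [117, 117, 117]), (258, [110, 110, 110]), (259, [163, 166, 167]), (260, [209, 214, 214]), (261, [209, 214, 213]), (262, [207, 211, 210]), (263, [207, 211, 211]), (264, [211, 215, 215]), (265, [176, 187, 176])]
[652.2  42.2  22. ] [655.6  42.1  22. ]
[650.1 -13.   22. ] [653.3 -13.2  22.
[... 3228 characters left out ...]
, 130, 51]), (251, [89, 128, 51]), (252, [88, 128, 50]), (253, [88, 126, 54]), (254, [93, 120, 70]), (255, [129, 137, 122]), (256, [190, 191, 188]), (257, [223, 224, 224]), (258, [229, 229, 230]), (259, [230, 230, 230]), (260, [230, 230, 230]), (261, [228, 229, 228]), (262, [223, 222, 221]), (263, [188, 187, 186]), (264, [140, 137, 136]), (265, [121, 115, 116]), (266, [121, 116, 117]), (267, [122, 115, 116]), (268, [122, 116, 116]), (269, [122, 116, 116]), (270, [121, 115, 115]), (271, [124, 117, 116]), (272, [122, 116, 115]), (273, [122, 117, 115]), (274, [122, 116, 115]), (275, [122, 116, 115]), (276, [122, 116, 116]), (277, [123, 117, 117]), (278, [121, 115, 115]), (279, [121, 115, 116])]
```

```bash
python3 - <<'E'
from h import *
s=manip.sense(); print(s['time_s'],s['position'].round(1),s['wrist_force'].round(1),s['finger_gap'])
print(manip.finish_job())
E
```

```text
21.85 [593.4  74.1 146.4] [ 0.8 -0.9 -0.4] 14.273697101815264
the job is handed in; nothing more can be done
None
```

I pushed the plate home and snapped the kickstand down. Then I raised the frame and handed the job in at 21.85 s with the blue bar still gripped. The hand-in gives no verdict, so these are my own last checks:

- **Plate:** its centre fit within about 1 mm of the fence origin in the scene camera, and within 1.5° of the fence yaw. I saw no gap at either rail in the pictures, but a pixel covers 2–3 mm there. The side camera's centre fit was about 16 mm off in y after the last push. Its mask was partly hidden, so I did not use it. I pressed the plate against both rails with the fingers, at about 49 N on the side rail and 35 N on the far rail.
- **Kickstand:** it snapped over its centre, and the red rod was seen down, with its foot over the plate.
- **Frame:** the lean was about 0.00 rad by two estimates: +0.004 from the upright in the side view, and -0.003 from how far the bar travelled from its stop. A reference check on the frame resting on its stop read 0.24 rather than 0.28, so allow a few hundredths of error.
- **Grip:** the fingers read 14.3 mm on the 16 mm bar and held steady. I regripped once, 12 mm deeper, because the first grip was shallow. The wrist force was about 1 N.
- **Fingertips:** they sat about 16–28 mm above the reported tool point, depending on the opening, which did not match the description. I worked from the camera measurements instead.
- **Spare nest, bulb and screwdriver:** they appeared unmoved in the pictures. In the final views the arm partly covered the screwdriver.

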